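Quarantine worn battery packs and reset the peak pointer

TASK

Put every worn battery pack lying on the bench away in the quarantine box: set it on the box's sill and push it in through the swing flap, so that it drops inside and the flap falls shut behind it. When the last pack is in and the flap hangs closed, turn the knob of the peak-temperature dial on the box's lid back to its zero stop, so that it records afresh for this batch. Leave the other things on the bench where they are.

Things in the scene. Friction and masses are not known exactly. Their poses are not given: they have to be found in the camera images.
- pack0_c (a point): centre of worn battery pack 0: a rounded dark block 84 x 36 x 30 mm (its own x, y, z), 0.13 to 0.21 kg, black ends and a grey wrap, three brass contacts on top; it lies flat on the bench (centre 15 mm up). Two to four packs are present; an absent one reads None
- pack1_c (a point): centre of battery pack 1, same as pack 0. (All packs lie in a row to the left of the box's sill. Behind the work, beyond x = 0.51 m, a hanging cable and the corner of a monitor stand in the way of a gripper's  keep nearer than that)
- pack2_c (a point): centre of battery pack 2, same as pack 0
- pack3_c (a point): centre of battery pack 3, same as pack 0
- box: grey steel quarantine box, fixed; origin on the bench top below the middle of the flap; x points into the box (roughly to the robot's right), y to the left as one looks in, z up. The body is 136 mm wide, from x = -5 to 202 mm; its lid is flat, 241 mm above the bench, with a dial (see knob_grip) and a low carrying bar at x = 160 mm (top 259 mm up). A sill stands out in front of it (see sill_mid)
- sill_mid (a point): top of the level sill in front of the flap, on its middle line, at box x = -50 mm, 175 mm above the bench; axes as the box. The sill reaches from box x = -105 to 8 mm, is 72 mm wide, with side rails 6 mm high and 60 mm apart; its outer end is open
- flap_gate (a point): middle of the lower edge of the flap opening, on the sill's top (box x = 0, 175 mm up); axes as the box. The opening is 60 mm wide and 54 mm high in a front 6 mm thick. From box x = 8 mm on, a short smooth slide drops at 45 degrees into the deep box: a pack whose centre is pushed beyond box x = 20 mm tips and slides in by itself
- flap (a joint): angle of the light steel flap, 57 mm wide, hinged along its top edge 228 mm above the bench; 0 = hanging shut; grows to 1.45 as its lower edge swings into the box; it cannot swing outward and falls shut by its own weight
- knob_grip (a point): middle of the knob's grip bar on the dial, on its vertical turning axis, 269 mm above the bench at box x = 55 mm, y = 0. The bar is 44 mm long along this point's x axis, 13 mm thick along its y axis, and stands from 255.5 to 281.5 mm above the bench over a round dial of 46 mm radius whose face is at 249 mm; a white line and a thin pointer mark its +x end
- peak_knob (a joint): turn of the dial's knob and pointer in rad: 0 = zero stop, pointer at the steel pin at the dial's front left (135 degrees counter-clockwise from the box's x axis, seen from above), grows clockwise seen from above to 4.6, so it is turned counter-clockwise to zero; it stays where it is left (friction about 0.03 N m)
- tip_cleaner: bystander: round black tip cleaner, 72 mm wide, 41 mm high; origin at the centre of its underside
- film_tape: bystander: roll of amber tape lying flat, 74 mm wide, 15 mm high; origin at the centre of its underside
- esd_brush: bystander: black brush 24 x 138 x 12 mm, long axis y; origin at the centre of its underside
Not all that is in view belongs to the job. Leave any turquoise look-alike of the part that bears pack2_c alone.

How it is judged:
By the outcome, as a careful person would: the job done as asked, in the order asked, and still so for the second after the job is handed in, with the robot touching nothing.
Of pack0, pack1, pack2, pack3 only 2 to 4 are there at a start; the rules pass over those that are not, and their reading is None.
At some moment in a run one of pack0, pack1, pack2, pack3 may be knocked a few centimetres aside while the robot is not near it.
Once in a run the grip may slacken for a moment while it holds something.
It also fails if it takes over 210 s, if anything falls off the work surface, if the arm or the gripper's body presses on something with over 40 N, if the wrist force passes 120 N, or if a joint passes its speed limit or range.

ROBOT

A 6-joint arm with a two-finger parallel gripper is mounted at the origin on a cart in front of the work surface, level with it; the furniture and walls round the work are solid. World frame = base frame: x ahead of the robot, y to its left, z up, the work surface at z = 0. Lengths are in m, angles in rad, forces in N, time in s.
With the tool pointing down it reaches from about 0.35 to 0.725 m from the base axis. Payload 6 kg.
Tool frame: the origin (TCP) lies on the centre line of the jaws, within the pads' length; the fingertips stand 22 mm ahead of it and the grasp point (between the pads) lies 3 mm ahead of it; z points along the fingers, y is the direction in which the jaws open and shut (so a half turn about z gives the same grasp; the last joint's range is limited). The gripper opens to 85 mm and grips with 20 to 120 N. Pads are 22 mm wide; open, the fingers measure 114 mm over their backs; the gripper's body (76 mm by 85 mm) begins 54 mm behind the grasp point. The pads swing forward as they close: fully open they stand 13 mm farther back than shut.
Start: joints at [-0.866, 0.04, 0.085, 0, -1.615, -0.334], TCP at [0.217, -0.559, 0.253] pointing down, gripper open.
Joint ranges: [-2.56, 2.56], [-1.29, 2.01], [-1.08, 1.49], [-3.29, 1.98], [-2.81, -0.18], [-2.99, 2.99]. Speed limits (rad/s): [2.57, 2.57, 3.01, 3.14, 3.14, 3.14].

INTERFACE

Orientations are given as [roll, pitch, yaw] about the fixed x, y, z axes, in that order (R = Rz(yaw) Ry(pitch) Rx(roll)).
In Python, from plant import manip gives the robot as it stands. The module is installed in compiled form; this text tells all that it offers.
- The arm moves only by the tool step_arm, never from a script. Its argument "motion" is one flat list of numbers, 6 for each row, row after row: the shift along the tool's x, y, z each as a share of 800 mm, from -1 to 1, then the turn, a rotation vector about the tool's x, y, z each as a share of 2 rad, from -1 to 1. In form: [x, y, z, ax, ay, az, x, y, z, ax, ay, az, ...]. A call has 1 to 20 rows; each row is the pose to reach, as a shift and turn from the pose measured when the call began, along the tool's axes at that moment; what a row does not reach only later rows make up. A row lasts 1/10 s, in which the tool goes at most 50 mm and 8.59 degrees, less where a joint would pass 70% of its speed; a pose out of reach is approached as far as the arm can. A call with a number of a shift or a turn outside -1 to 1 is refused whole. A call with a gripper value outside its range is refused whole. "grip" is the opening, from -1 (shut) to 1 (fully open), set as the call begins (left out, the last holds). The fingers move at their own pace and stop on an object; "grip_force" is the grip in N (left out, the last holds). Time passes only in rows, so rows that repeat a pose let the fingers close. It gives the time, the measured TCP pose, the force and the opening at its end, in the units of the state.
- manip.observe(): the state, without advancing time (a new reading comes with each control period).
- manip.read_camera(name): name is "scene" or "top" or "wrist"; returns a dict with "img" (384x512x3 uint8, red, green, blue), "K" (3x3 intrinsics, pixels), "k1" (the pictures are not rectified: a ray, as slopes to the right and down, at radius r is drawn at 1 + k1 r^2 times it, then the intrinsics apply), "R" (3x3) and "t" (3): a world point X has camera coordinates R X + t. Camera axes: x right, y down, z forward; pixel columns grow to the right and rows downward; lengths in m; the calibration is good to about 2 mm. A picture is of the moment at which its call begins. There is no depth.
- manip.hand_in(): hands the job in, once; it reports no verdict.
The state is a dict: "clock": time; "joint_pos": joint angles; "dq": joint speeds; "effort": joint torques, N m; "eef_pos": TCP position; "tool_rot": TCP orientation; "force": force on the tool from outside, world axes, zero at the start; "wrist_torque": the same for the moment, N m; "gripper_width": finger opening in m.
Only numpy, scipy, OpenCV 4.12 (cv2) and the standard library are available. Lean on these libraries where they do the work, as an engineer would, in place of code of your own. Each camera call takes 0.05 s, during which the arm holds its last target.

## Working session

There is one attempt and no reset: what is moved stays moved. The work goes in short steps, Python scripts to look and compute and a tool call to move; the robot and the scene stay as the last step left them, time stands still between calls to the robot, and variables do not carry over. Pictures are saved under pics/ and viewed, and the job is handed in when it is done.

Besides the shell and the picture viewer there is one more tool, called after "Call:" in YAML: its name, and indented under it one key for each argument. step_arm: Moves the arm, as the interface text tells. Its arguments: {"type":"object","properties":{"motion":{"type":"array"},"grip":{"type":"number"},"grip_force":{"type":"number"}},"required":["motion"]}

```bash
mkdir -p pics
cat > h.py <<'E'
import numpy as np, cv2
from plant import manip
from scipy.spatial.transform import Rotation as Ro
def snap(n,f):
    c=manip.read_camera(n); cv2.imwrite('pics/'+f,c['img'][:,:,::-1]); 
    np.savez('pics/'+f.replace('.png','.npz'),**c); return c
def load(f): return np.load('pics/'+f+'.npz')
def ray(c,u,v):
    K=c['K'];xd=(u-K[0,2])/K[0,0];yd=(v-K[1,2])/K[1,1];x,y=xd,yd
    for _ in range(30):
        s=1+c['k1']*(x*x+y*y);x,y=xd/s,yd/s
    R=c['R'];o=-R.T@c['t'];d=R.T@np.array([x,y,1]);return o,d/np.linalg.norm(d)
def atz(c,u,v,z):
    o,d=ray(c,u,v);return o+d*(z-o[2])/d[2]
def tri(L):
    A=np.zeros((3,3));b=np.zeros(3)
    for c,u,v in L:
        o,d=ray(c,u,v);P=np.eye(3)-np.outer(d,d);A+=P;b+=P@o
    X=np.linalg.solve(A,b)
    res=[np.linalg.norm((np.eye(3)-np.outer(d,d))@(X-o)) for o,d in [ray(*l) for l in L]]
    return X,res
def proj(c,X):
    p=c['R']@np.array(X)+c['t'];x,y=p[0]/p[2],p[1]/p[2];s=1+c['k1']*(x*x+y*y)
    return c['K'][0,0]*x*s+c['K'][0,2],c['K'][1,1]*y*s+c['K'][1,2]
def rot(s): return Ro.from_euler('xyz',s['tool_rot']).as_matrix()
def go(pos,R=None,s=None):
    s=s or manip.observe();R0=rot(s)
    d=R0.T@(np.array(pos)-s['eef_pos'])/0.8
    w=np.zeros(3) if R is None else Ro.from_matrix(R0.T@R).as_rotvec()/2
    return np.round(np.r_[d,w],4).tolist()
def down(yaw): # tool z down, tool y axis at yaw+90 
    return Ro.from_euler('xyz',[np.pi,0,yaw]).as_matrix()
E
python3 - <<'E'
from h import *
s=manip.observe();print(s)
for n in ['scene','top','wrist']:
    c=snap(n,n+'0.png');print(n,c['K'].round(1).tolist(),c['k1'],(-c['R'].T@c['t']).round(3),c['R'].round(3).tolist())
E
```

```text
{'clock': 0.0, 'joint_pos': array([-8.66300124e-01,  4.07710639e-02,  8.37911455e-02, -4.95216725e-04,
       -1.61548107e+00, -3.33693616e-01]), 'dq': array([ 0.00081436, -0.00033426,  0.00082828, -0.00051094,  0.00045528,
       -0.00081211]), 'effort': array([ 6.35457836e-04, -3.68203747e+01,  3.47416556e+01,  6.93242535e+00,
       -5.38425476e-03, -3.23503946e-05]), 'eef_pos': array([ 0.2173946 , -0.55891369,  0.2522849 ]), 'tool_rot': array([ 3.13985777e+00, -7.77672809e-05, -2.77076829e+00]), 'force': array([-0.48727149, -0.62125925,  0.4133469 ]), 'wrist_torque': array([-0.03347973,  0.02181896, -0.04584882]), 'gripper_width': 0.0851555897511415}
scene [[385.6, 0.0, 251.3], [0.0, 385.6, 185.4], [0.0, 0.0, 1.0]] -0.03952574185635325 [-0.379  1.117  1.059] [[-0.75, -0.661, 0.007], [-0.38, 0.422, -0.823], [0.541, -0.62, -0.568]]
top [[492.9, 0.0, 244.6], [0.0, 492.9, 185.8], [0.0, 0.0, 1.0]] 0.0452273172673548 [-0.459 -0.032  1.91 ] [[0.139, -0.99, -0.008], [-0.875, -0.119, -0.468], [0.463, 0.072, -0.883]]
wrist [[266.2, 0.0, 254.0], [0.0, 266.2, 187.2], [0.0, 0.0, 1.0]] -0.050106531001197184 [ 0.148 -0.586  0.373] [[-0.364, 0.932, 0.002], [0.891, 0.347, 0.293], [0.273, 0.108, -0.956]]
```

View pics/scene0.png

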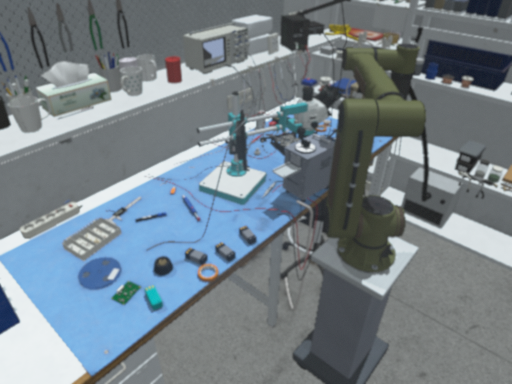

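View pics/top0.png

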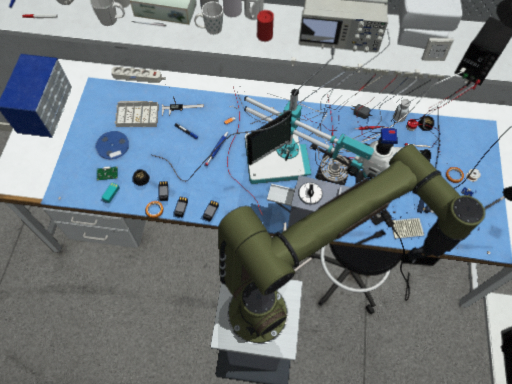

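View pics/wrist0.png

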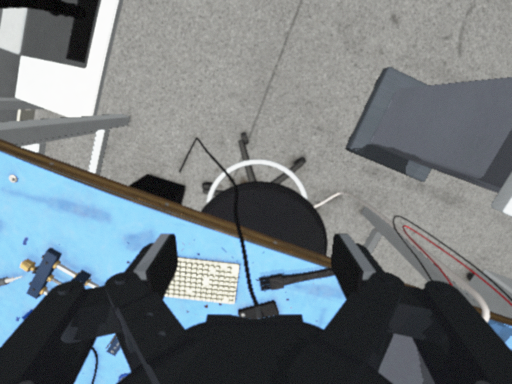

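The overview shows three dark packs at top (163,190), (180,206) and (211,210). The turquoise decoy is at (110,192), and the box with its dial at (310,193). I'll zoom in next.

Run:
```python
from h import *
a=cv2.imread('pics/top0.png')[160:235,90:350]; cv2.imwrite('pics/topz.png',cv2.resize(a,None,fx=3,fy=3,interpolation=cv2.INTER_CUBIC))
a=cv2.imread('pics/scene0.png')[120:310,130:340]; cv2.imwrite('pics/scz.png',cv2.resize(a,None,fx=3,fy=3,interpolation=cv2.INTER_CUBIC))
c=load('top0')
for p in [(163,190),(180,206),(211,210),(110,192)]: print(atz(c,*p,0.015).round(3))
for p in [(310,193)]: print(atz(c,*p,0.27).round(3))
```

```text
[0.466 0.47  0.015]
[0.4   0.382 0.015]
[0.399 0.248 0.015]
[0.425 0.694 0.015]
[ 0.403 -0.144  0.27 ]
```

View pics/topz.png

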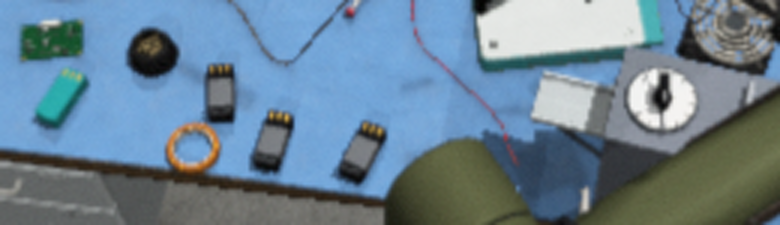

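View pics/scz.png

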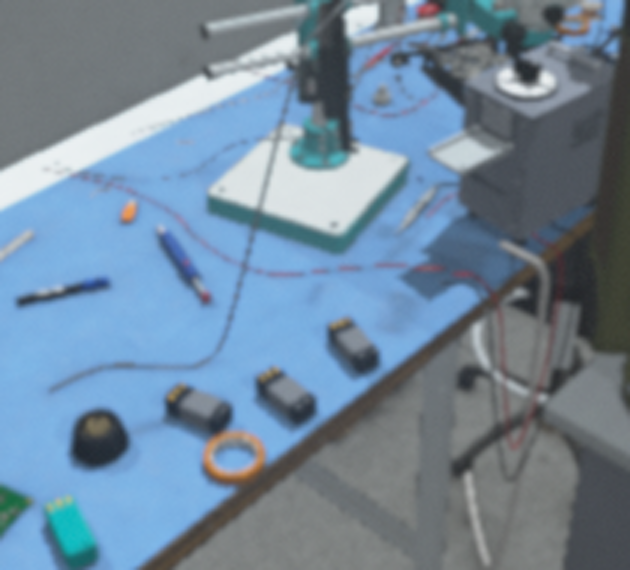

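Three packs are present. I'll lift first, then move the wrist camera over the box.

Run:
```python
from h import *
print(go([0.40,-0.36,0.48],down(-np.pi/2)))
print(go([0.38,-0.04,0.48],down(-np.pi/2)))
```

```text
[-0.3029, 0.1495, -0.2842, 0.0007, 0.0004, -0.6]
[-0.4245, 0.5314, -0.2837, 0.0007, 0.0004, -0.6]
```

Call:
step_arm:
  motion: [0,0,-0.284,0,0,0,0,0,-0.284,0,0,0,0,0,-0.284,0,0,0,0,0,-0.284,0,0,0,-0.303,0.15,-0.284,0,0,-0.6,-0.303,0.15,-0.284,0,0,-0.6,-0.303,0.15,-0.284,0,0,-0.6,-0.303,0.15,-0.284,0,0,-0.6,-0.303,0.15,-0.284,0,0,-0.6,-0.303,0.15,-0.284,0,0,-0.6,-0.425,0.531,-0.284,0,0,-0.6,-0.425,0.531,-0.284,0,0,-0.6,-0.425,0.531,-0.284,0,0,-0.6,-0.425,0.531,-0.284,0,0,-0.6,-0.425,0.531,-0.284,0,0,-0.6,-0.425,0.531,-0.284,0,0,-0.6,-0.425,0.531,-0.284,0,0,-0.6,-0.425,0.531,-0.284,0,0,-0.6,-0.425,0.531,-0.284,0,0,-0.6,-0.425,0.531,-0.284,0,0,-0.6]

```text
clock: 2.15
eef_pos: [0.3805, -0.0408, 0.4802]
tool_rot: [3.141, 0.001, -1.572]
force: [0.4, 0.3, 0.0]
gripper_width: 0.0854
```

Run:
```python
from h import *
s=manip.observe();print(s['clock'],s['eef_pos'],s['tool_rot'],s['joint_pos'])
snap('wrist','w1.png')
print(go([0.38,0.24,0.48],down(-np.pi/2)))
```

```text
2.15 [ 0.3805396  -0.04082603  0.48023611] [ 3.14083506e+00  1.00428409e-03 -1.57182855e+00] [ 4.31080455e-01 -3.75796724e-01  1.55534679e-01 -1.42604489e-03
 -2.10239466e+00 -4.32835012e-01]
[-0.3512, 0.0013, 0.0006, 0.0004, 0.0005, -0.0009]
```

View pics/w1.png

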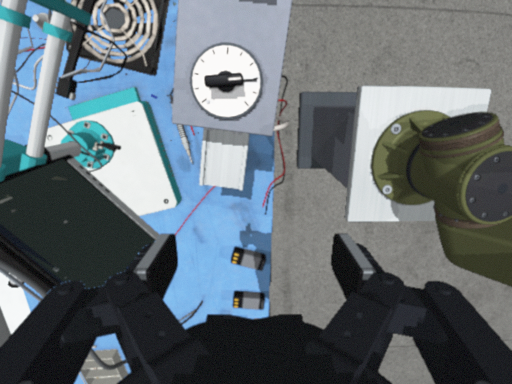

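The wrist view shows the dial at (225,80), the sill at (223,158), and two packs at (248,258) and (248,300). I'll take a second view further left.

Call:
step_arm:
  motion: [-0.351,0,0,0,0,0,-0.351,0,0,0,0,0,-0.351,0,0,0,0,0,-0.351,0,0,0,0,0,-0.351,0,0,0,0,0,-0.351,0,0,0,0,0,-0.351,0,0,0,0,0,-0.351,0,0,0,0,0]

```text
clock: 3.0
eef_pos: [0.3817, 0.2397, 0.4799]
tool_rot: [3.14, -0.001, -1.573]
force: [0.2, -0.7, 0.6]
gripper_width: 0.0855
```

Run:
```python
from h import *
s=manip.observe();print(s['clock'],s['eef_pos'],s['tool_rot'],s['joint_pos'])
snap('wrist','w2.png')
for n in ['w1','w2']:
    a=cv2.imread(f'pics/{n}.png'); 
    a=a[30:200,150:310] if n=='w1' else a
    cv2.imwrite(f'pics/{n}z.png',cv2.resize(a,None,fx=3.5 if n=='w1' else 1.5,fy=3.5 if n=='w1' else 1.5,interpolation=cv2.INTER_CUBIC))
```

```text
3.0 [0.38170642 0.23974394 0.47987189] [ 3.13996061e+00 -7.35066719e-04 -1.57332075e+00] [ 1.01109733e+00 -2.02571187e-01  2.86896880e-01 -1.12997752e-03
 -2.06175103e+00 -1.01415436e+00]
```

View pics/w2z.png

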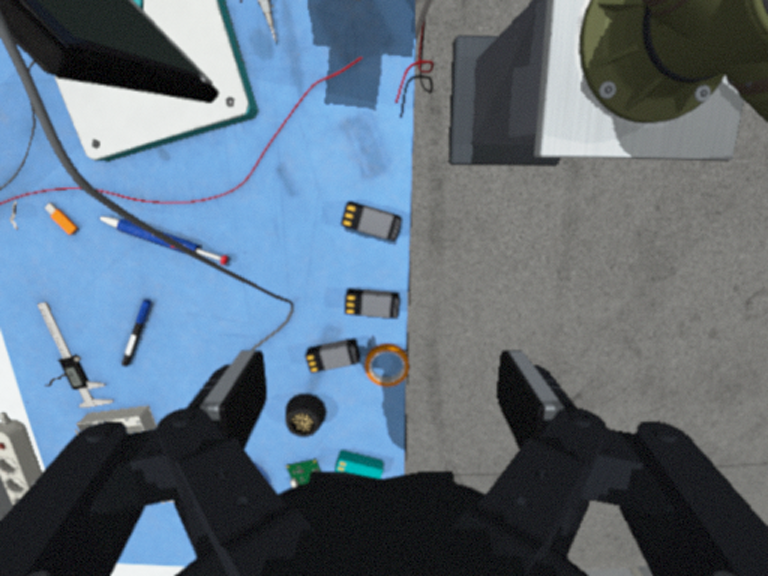

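View pics/w1z.png

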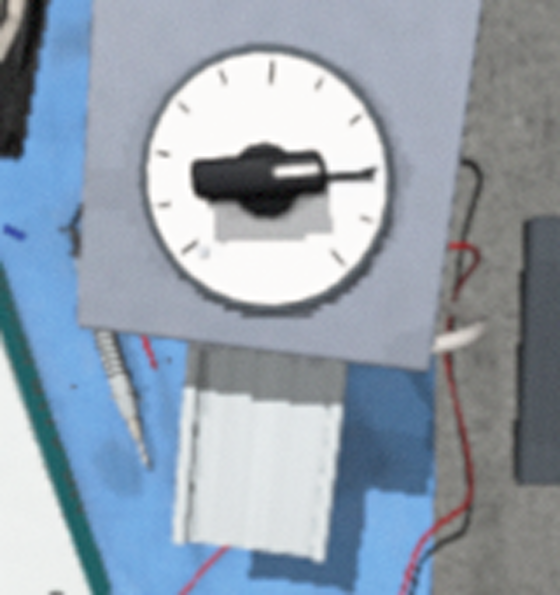

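The pointer is at image right (box −y), so the knob reads about 3.9 rad. The pin is at lower left, (208,101) in w1. The packs sit in a row. Next I'll fit the box pose and the pack poses.

```bash
cat >> h.py <<'E'
from scipy.optimize import least_squares
def boxpt(b,p):
    c,s=np.cos(b[2]),np.sin(b[2]);return np.array([b[0]+c*p[0]-s*p[1],b[1]+s*p[0]+c*p[1],p[2]])
def packfit(c,mask,x0,wz=0.015):
    # fit silhouette of 84x36x30 block (position x,y,yaw) by mask distance
    pass
E
python3 - <<'E'
from h import *
w1=load('w1');t=load('top0')
z=lambda u,v:((u+.5)/3.5-.5+150,(v+.5)/3.5-.5+30)
obs=[(w1,z(78,325),(-.005,.068,.241)),(w1,z(430,370),(-.005,-.068,.241)),(w1,z(175,543),(-.105,.036,.181)),(w1,z(323,562),(-.105,-.036,.181)),(w1,z(266,180),(.055,0,.249))]
f=lambda b:np.concatenate([np.array(proj(c,boxpt(b,p)))-q for c,q,p in obs])
r=least_squares(f,[.4,-.09,-1.6]);print(r.x,r.fun.round(1))
b=r.x
print('top dial pred',proj(t,boxpt(b,(.055,0,.249))),'seen 310,193')
X=tri([(w1,*z(266,180)),(t,310.3,193)]);print('dial tri',X)
sc=load('scene0');print('scene sill outer corners pred',[np.round(proj(sc,boxpt(b,p)),1) for p in [(-.105,.036,.181),(-.105,-.036,.181),(-.005,.068,.241),(-.005,-.068,.241),(.055,0,.249)]])
w2=load('w2')
h=lambda u,v:((u+.5)/1.5-.5,(v+.5)/1.5-.5)
# two end points of top face mid-lines
for nm,a,d in [('A',(346,215),(399,229)),('B',(347,302),(398,304)),('C',(309,360),(357,348))]:
    P=atz(w2,*h(*a),.028);Q=atz(w2,*h(*d),.028);print(nm,((P+Q)/2).round(4),np.linalg.norm(P-Q).round(4),np.degrees(np.arctan2(*(P-Q)[1::-1])).round(1))
E
```

```text
[ 0.4218855  -0.09074464 -1.69566538] [-0.7  0.4  0.3  0.2 -0.5 -0.2  0.5 -0.5  0.3  0. ]
top dial pred (np.float64(310.0099952680207), np.float64(192.70861080905826)) seen 310,193
dial tri (array([ 0.41583586, -0.14620563,  0.24532717]), [np.float64(0.000541460629844923), np.float64(0.0005414606298449195)])
scene sill outer corners pred [array([271.9, 169.5]), array([284. , 176.5]), array([283.8, 146.9]), array([307.1, 159. ]), array([304.8, 146.7])]
A [0.3933 0.2515 0.028 ] 0.0787 -14.9
B [0.3944 0.3753 0.028 ] 0.0779 -2.5
C [0.4582 0.4617 0.028 ] 0.0803 15.4
```

Run:
```python
from h import *
print(go([0.393,0.2515,0.17],down(np.radians(-14.9))))
```

```text
[-0.0155, -0.0144, 0.3882, 0.0002, 0.0004, -0.657]
```

Call:
step_arm:
  motion: [-0.0155,-0.0144,0.388,0,0,-0.657,-0.0155,-0.0144,0.388,0,0,-0.657,-0.0155,-0.0144,0.388,0,0,-0.657,-0.0155,-0.0144,0.388,0,0,-0.657,-0.0155,-0.0144,0.388,0,0,-0.657,-0.0155,-0.0144,0.388,0,0,-0.657,-0.0155,-0.0144,0.388,0,0,-0.657,-0.0155,-0.0144,0.388,0,0,-0.657,-0.0155,-0.0144,0.388,0,0,-0.657,-0.0155,-0.0144,0.388,0,0,-0.657,-0.0155,-0.0144,0.388,0,0,-0.657]
  grip: 0.35
  grip_force: 60

```text
clock: 4.15
eef_pos: [0.3935, 0.2507, 0.1708]
tool_rot: [-3.14, 0.0, -0.265]
force: [0.0, 0.5, 0.2]
gripper_width: 0.0575
```

Run:
```python
from h import *
s=manip.observe();print(s['clock'],s['eef_pos'],s['tool_rot'],s['joint_pos'])
snap('wrist','w3.png')
```

```text
4.15 [0.39350318 0.25074491 0.17078174] [-3.14017684e+00  2.77357122e-04 -2.64871729e-01] [ 1.00149415e+00 -3.23773509e-01 -3.91480387e-01 -6.90635441e-04
 -1.50182189e+00  3.04477413e-01]
```

View pics/w3.png

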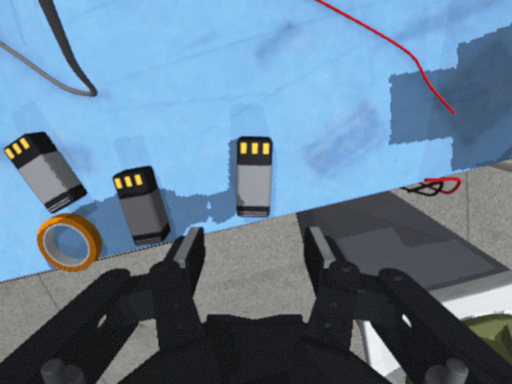

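The pack is straight ahead at (254,177), aligned with the jaws. I'll check the refined pose and height.

Run:
```python
from h import *
w1=load('w1');w2=load('w2');w3=load('w3')
h=lambda u,v:((u+.5)/1.5-.5,(v+.5)/1.5-.5)
print('contacts',tri([(w2,*h(350,215)),(w3,255,148)]),tri([(w2,*h(398,229)),(w3,253,214)]))
for z in (.015,.03):
  for a,d in [((255,139),(253,215))]:
    P=atz(w3,*a,z);Q=atz(w3,*d,z);print(z,((P+Q)/2).round(4),np.linalg.norm(P-Q).round(4),np.degrees(np.arctan2(*(P-Q)[1::-1])).round(1))
L=atz(w3,237,180,.03);R=atz(w3,272,180,.03);print(L,R,(L+R)/2,np.linalg.norm(L-R))
# predicted block outline
def block(p,yaw,c):
    for zz in (0,.03):
        print([np.round(proj(c,[p[0]+np.cos(yaw)*i*.042-np.sin(yaw)*j*.018,p[1]+np.sin(yaw)*i*.042+np.cos(yaw)*j*.018,zz]),0).tolist() for i,j in [(1,1),(1,-1),(-1,-1),(-1,1)]])
block([.3935,.252],np.radians(-14),w3)
a=cv2.imread('pics/w3.png')[120:250,100:300];cv2.imwrite('pics/w3z.png',cv2.resize(a,None,fx=4,fy=4,interpolation=cv2.INTER_CUBIC))
```

```text
contacts (array([0.42596113, 0.24137365, 0.02506712]), [np.float64(0.0004365389678175575), np.float64(0.00043653896781753096)]) (array([0.35652207, 0.26226193, 0.02235696]), [np.float64(0.0003579518717453658), np.float64(0.0003579518717453884)])
0.015 [0.393 0.251 0.015] 0.0847 -16.6
0.03 [0.397  0.2499 0.03  ] 0.0801 -16.6
[0.4000628  0.26699567 0.03      ] [0.39078406 0.23252555 0.03      ] [0.39542343 0.24976061 0.03      ] 0.03569711455915639
[[236.0, 138.0], [269.0, 137.0], [269.0, 209.0], [238.0, 210.0]]
[[234.0, 141.0], [270.0, 141.0], [271.0, 220.0], [237.0, 220.0]]
```

View pics/w3z.png

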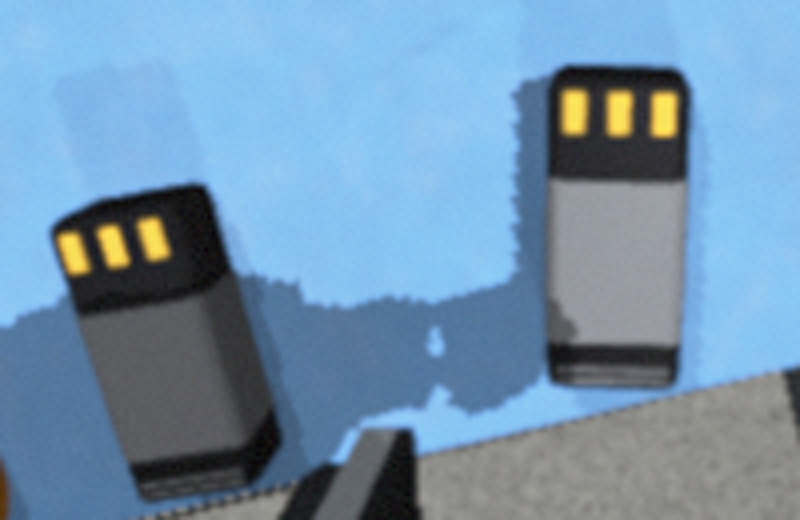

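Run:
```python
from h import *
print(go([0.395,0.2505,0.03],down(np.radians(-15.5))))
```

```text
[0.0021, 0.0002, 0.1758, -0.0006, 0.0002, 0.0031]
```

Call:
step_arm:
  motion: [0.002,0,0.1,0,0,0.003,0.002,0,0.14,0,0,0.003,0.002,0,0.165,0,0,0.003,0.002,0,0.176,0,0,0.003,0.002,0,0.176,0,0,0.003,0.002,0,0.176,0,0,0.003]

```text
clock: 4.8
eef_pos: [0.396, 0.2516, 0.0322]
tool_rot: [-3.138, -0.002, -0.271]
force: [0.7, 0.1, 1.1]
gripper_width: 0.0577
```

Call:
step_arm:
  motion: [0,0,0,0,0,0,0,0,0,0,0,0,0,0,0,0,0,0,0,0,0,0,0,0,0,0,0,0,0,0,0,0,0,0,0,0,0,0,0,0,0,0]
  grip: -1
  grip_force: 60

```text
clock: 5.5
eef_pos: [0.3973, 0.2528, 0.0351]
tool_rot: [-3.134, -0.004, -0.27]
force: [-1.3, -0.0, 7.2]
gripper_width: 0.0345
```

Run:
```python
from h import *
s=manip.observe();print(s['clock'],s['eef_pos'],s['tool_rot'],s['force'],s['gripper_width'])
b=[0.4218855,-0.09074464,-1.69566538]
print(go([s['eef_pos'][0],s['eef_pos'][1],0.30]))
p=boxpt(b,(-.062,0,.30));print(p,go(p,down(b[2])))
p=boxpt(b,(-.062,0,.30));p[1]+=.12;print(p,go(p,down(b[2])))
snap('wrist','w4.png')
```

```text
5.5 [0.39726557 0.25275837 0.03506653] [-3.13408069 -0.0041208  -0.27026968] [-1.32015044 -0.01767212  7.15024637] 0.034495581648597076
[0.0014, -0.0025, -0.3312, 0.0, 0.0, 0.0]
[ 0.42960728 -0.02922737  0.3       ] [0.1344, 0.3264, -0.3331, -0.0046, 0.001, 0.7127]
[0.42960728 0.09077263 0.3       ] [0.0944, 0.1818, -0.3322, -0.0046, 0.001, 0.7127]
```

View pics/w4.png

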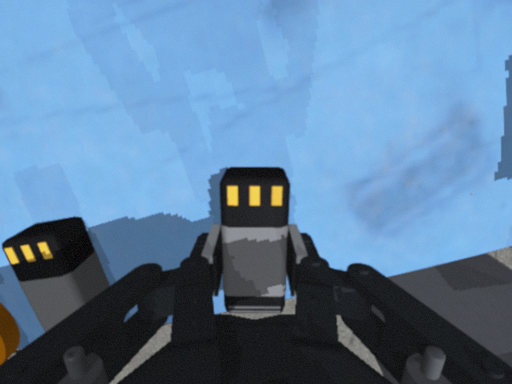

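Call:
step_arm:
  motion: [0,0,-0.1,0,0,0,0,0,-0.15,0,0,0,0,0,-0.22,0,0,0,0,0,-0.28,0,0,0,0,0,-0.333,0,0,0,0,0,-0.333,-0.004,0,0,0,0,-0.333,-0.004,0,0,0,0,-0.333,-0.004,0,0,0.094,0.182,-0.333,-0.0046,0.001,0.713,0.094,0.182,-0.333,-0.0046,0.001,0.713,0.094,0.182,-0.333,-0.0046,0.001,0.713,0.094,0.182,-0.333,-0.0046,0.001,0.713,0.094,0.182,-0.333,-0.0046,0.001,0.713,0.094,0.182,-0.333,-0.0046,0.001,0.713,0.094,0.182,-0.333,-0.0046,0.001,0.713,0.094,0.182,-0.333,-0.0046,0.001,0.713,0.094,0.182,-0.333,-0.0046,0.001,0.713,0.094,0.182,-0.333,-0.0046,0.001,0.713,0.094,0.182,-0.333,-0.0046,0.001,0.713,0.094,0.182,-0.333,-0.0046,0.001,0.713]

```text
clock: 7.55
eef_pos: [0.429, 0.0907, 0.2995]
tool_rot: [3.14, -0.001, -1.694]
force: [0.0, 0.7, -2.6]
gripper_width: 0.0349
```

Run:
```python
from h import *
s=manip.observe();print(s['clock'],s['eef_pos'],s['tool_rot'],s['force'],s['gripper_width'])
b=[0.4218855,-0.09074464,-1.69566538]
p=boxpt(b,(-.062,0,.26));print(p,go(p,down(b[2])))
p=boxpt(b,(-.062,0,.215));print(p,go(p,down(b[2])))
snap('wrist','w5.png')
```

```text
7.55 [0.42895526 0.0906786  0.29952795] [ 3.14006089e+00 -1.01001571e-03 -1.69396188e+00] [ 0.00535038  0.70813113 -2.60029273] 0.03494826890292418
[ 0.42960728 -0.02922737  0.26      ] [0.1486, -0.0193, 0.0495, 0.0008, -0.0005, 0.0009]
[ 0.42960728 -0.02922737  0.215     ] [0.1485, -0.0194, 0.1058, 0.0008, -0.0005, 0.0009]
```

View pics/w5.png

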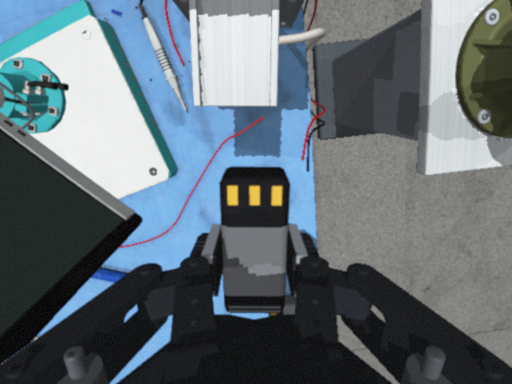

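The pack is held centred. The sill's outer edge runs from (193,103) to (278,106), and I'll check that against the fit.

Run:
```python
from h import *
b=[0.4218855,-0.09074464,-1.69566538]
w=load('w5')
for p in [(-.105,.036,.181),(-.105,-.036,.181),(-.105,.030,.175),(-.105,-.03,.175)]: print(np.round(proj(w,boxpt(b,p)),1))
a=cv2.imread('pics/w5.png')[0:130,160:320];cv2.imwrite('pics/w5z.png',cv2.resize(a,None,fx=4,fy=4,interpolation=cv2.INTER_CUBIC))
```

```text
[194.2 104.9]
[277.5 105. ]
[202.4 104.9]
[270.1 105. ]
```

View pics/w5z.png

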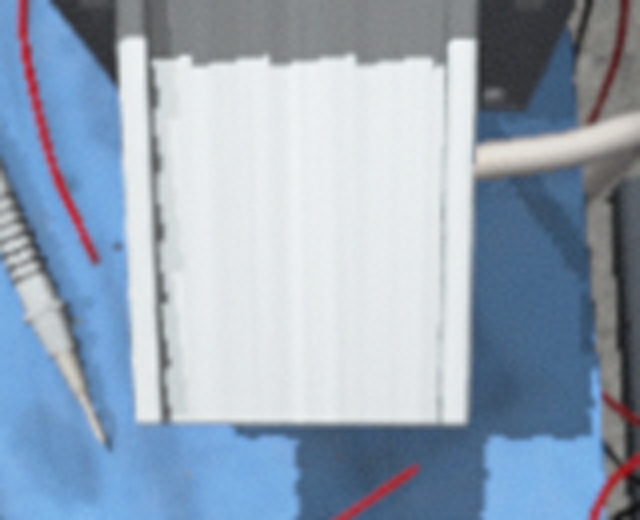

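Call:
step_arm:
  motion: [0.05,-0.01,0.03,0,0,0,0.1,-0.019,0.05,0,0,0,0.13,-0.019,0.068,0,0,0.001,0.1486,-0.0193,0.068,0,0,0.001,0.1486,-0.0193,0.068,0,0,0.001,0.1486,-0.0193,0.068,0,0,0.001,0.1486,-0.0193,0.08,0,0,0.001,0.1486,-0.0193,0.09,0,0,0.001,0.1486,-0.0193,0.1,0,0,0.001,0.1486,-0.0193,0.106,0,0,0.001,0.1486,-0.0193,0.109,0,0,0.001,0.1486,-0.0193,0.109,0,0,0.001]

```text
clock: 8.8
eef_pos: [0.4295, -0.0292, 0.2123]
tool_rot: [3.14, -0.001, -1.696]
force: [-0.5, 0.3, -1.1]
gripper_width: 0.0343
```

Run:
```python
from h import *
s=manip.observe();print(s['clock'],s['eef_pos'],s['tool_rot'],s['force'],s['gripper_width'])
snap('wrist','w6.png')
```

```text
8.8 [ 0.42952611 -0.02920868  0.21233173] [ 3.13999013e+00 -1.07031907e-03 -1.69604134e+00] [-0.53524314  0.30773109 -1.09838003] 0.03431858929441735
```

View pics/w6.png

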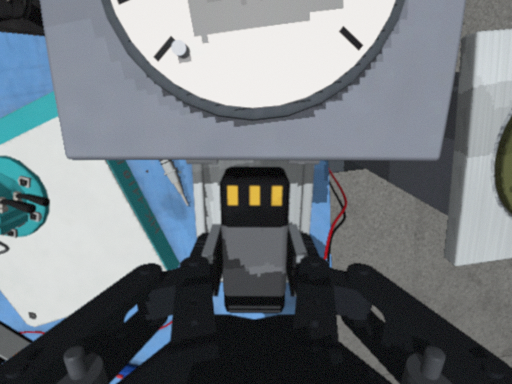

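Call:
step_arm:
  motion: [0,0,0.002,0,0,0,0,0,0.003,0,0,0,0,0,0.003,0,0,0,0,0,0.003,0,0,0]

```text
clock: 9.25
eef_pos: [0.4297, -0.0292, 0.2105]
tool_rot: [3.141, -0.001, -1.696]
force: [-0.6, -0.5, -1.6]
gripper_width: 0.0347
```

Call:
step_arm:
  motion: [0,0,0,0,0,0,0,0,0,0,0,0,0,0,0,0,0,0,0,0,0,0,0,0,0,0,0,0,0,0]
  grip: 0.25

```text
clock: 9.75
eef_pos: [0.4297, -0.0293, 0.2105]
tool_rot: [3.141, -0.001, -1.696]
force: [0.2, 0.3, -0.2]
gripper_width: 0.0537
```

Call:
step_arm:
  motion: [0,0,-0.02,0,0,0,0,0,-0.05,0,0,0,0,0,-0.09,0,0,0,0,0,-0.1,0,0,0,0,0,-0.1,0,0,0]

```text
clock: 10.25
eef_pos: [0.4302, -0.0291, 0.2919]
tool_rot: [-3.14, 0.0, -1.696]
force: [-0.9, 0.2, -0.7]
gripper_width: 0.0535
```

Run:
```python
from h import *
s=manip.observe();print(s['clock'],s['eef_pos'],s['tool_rot'],s['force'],s['gripper_width'])
snap('wrist','w7.png')
```

```text
10.25 [ 0.43023495 -0.02910509  0.29192363] [-3.13987854e+00  3.02103326e-04 -1.69618991e+00] [-0.91266198  0.21456312 -0.65317617] 0.05350809492183039
```

View pics/w7.png

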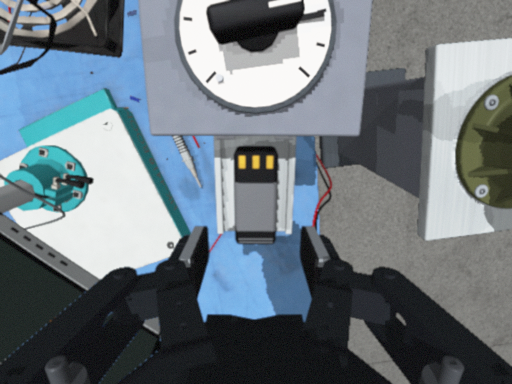

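The pack lies on the sill, aligned. I'll close the fingers, move behind it and push.

Call:
step_arm:
  motion: [-0.05,0,0,0,0,0,-0.0925,0,0,0,0,0,-0.0925,0,0,0,0,0,-0.0925,0,0,0,0,0,-0.0925,0,0.04,0,0,0,-0.0925,0,0.08,0,0,0,-0.0925,0,0.1,0,0,0,-0.0925,0,0.1,0,0,0,-0.0925,0,0.1,0,0,0]
  grip: -1

```text
clock: 11.2
eef_pos: [0.4391, 0.0436, 0.2109]
tool_rot: [3.142, -0.001, -1.697]
force: [0.6, -0.8, 0.4]
gripper_width: -0.0001
```

Run:
```python
from h import *
s=manip.observe();print(s['clock'],s['eef_pos'],s['tool_rot'],s['force'],s['gripper_width'])
b=[0.4218855,-0.09074464,-1.69566538]
for x in (-.035,-.022):print(go(boxpt(b,(x,0,.211)),down(b[2])))
snap('wrist','w8.png')
```

```text
11.2 [0.43910944 0.04364866 0.21085481] [ 3.14150150e+00 -7.40733247e-04 -1.69686890e+00] [ 0.64737459 -0.81765089  0.41257677] -9.428999937101317e-05
[0.1256, 0.0003, -0.0001, 0.0, -0.0004, -0.0006]
[0.1419, 0.0003, -0.0001, 0.0, -0.0004, -0.0006]
```

View pics/w8.png

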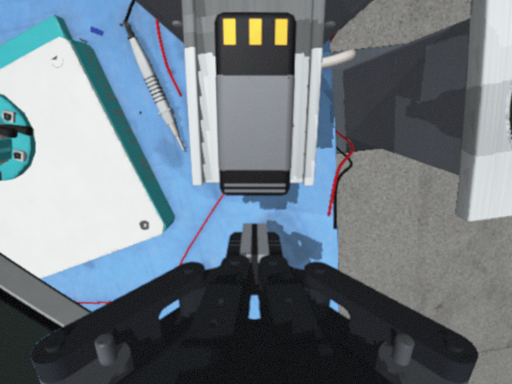

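Call:
step_arm:
  motion: [0.015,0,0,0,0,0,0.03,0,0,0,0,0,0.045,0,0,0,0,0,0.06,0,0,0,0,0,0.075,0,0,0,0,0,0.09,0,0,0,0,0,0.105,0,0,0,0,0,0.115,0,0,0,0,0,0.125,0,0,0,0,0,0.134,0,0,0,0,0,0.142,0,0,0,0,0,0.142,0,0,0,0,0,0.142,0,0,0,0,0]

```text
clock: 12.55
eef_pos: [0.425, -0.069, 0.2112]
tool_rot: [-3.141, -0.0, -1.697]
force: [0.0, 0.2, -0.2]
gripper_width: -0.0
```

Run:
```python
from h import *
s=manip.observe();print(s['clock'],s['eef_pos'],s['tool_rot'],s['force'],s['gripper_width'])
snap('wrist','w9.png')
```

```text
12.55 [ 0.42496312 -0.06898526  0.21118723] [-3.14143658e+00 -3.70472371e-04 -1.69721595e+00] [ 0.01190566  0.18628291 -0.24854503] -4.355870576794883e-05
```

View pics/w9.png

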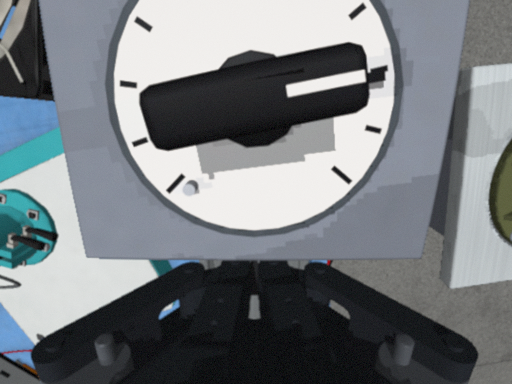

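Run:
```python
from h import *
print(go([0.395,0.375,0.17],down(np.radians(-4))))
print(go([0.395,0.375,0.26],down(np.radians(-4))))
```

```text
[-0.5457, 0.107, 0.0514, -0.0, -0.0002, -0.8135]
[-0.5456, 0.107, -0.0611, -0.0, -0.0002, -0.8135]
```

Call:
step_arm:
  motion: [-0.06,0,0,0,0,0,-0.12,0,0,0,0,0,-0.17,0,-0.02,0,0,0,-0.2,0,-0.06,0,0,0,-0.2,0,-0.06,0,0,0]
  grip: 0.3

```text
clock: 13.1
eef_pos: [0.4463, 0.0927, 0.263]
tool_rot: [-3.137, 0.002, -1.693]
force: [-0.4, -0.5, 1.2]
gripper_width: 0.0557
```

Run:
```python
from h import *
s=manip.observe();print(s['clock'],s['eef_pos'],s['force'])
snap('wrist','w10.png');c=snap('scene','s10.png')
a=c['img'][120:310,130:340,::-1]; cv2.imwrite('pics/s10z.png',cv2.resize(a,None,fx=3,fy=3,interpolation=cv2.INTER_CUBIC))
print(go([0.395,0.375,0.17],down(np.radians(-4))))
```

```text
13.1 [0.44627738 0.0927085  0.26297384] [-0.42847729 -0.48262607  1.19117569]
[-0.3446, 0.1063, 0.1118, -0.0003, -0.0002, -0.8126]
```

View pics/s10z.png

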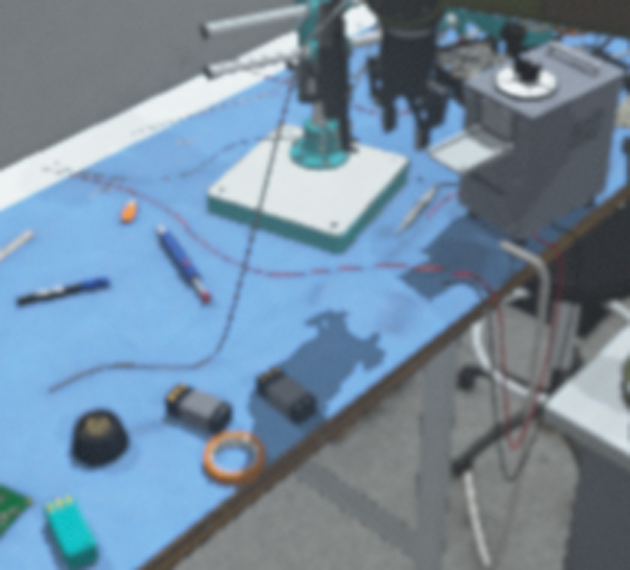

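View pics/w10.png

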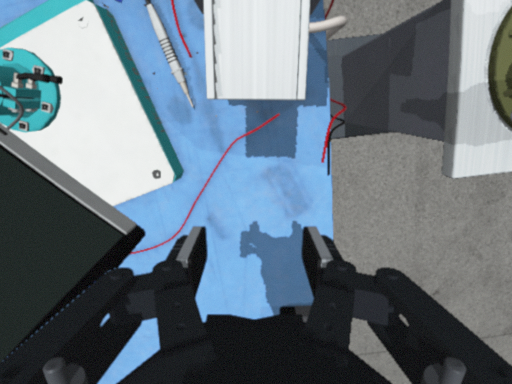

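The sill is empty, the flap looks shut and pack A is in. On to pack B.

Call:
step_arm:
  motion: [-0.345,0.106,0,0,0,-0.813,-0.345,0.106,0,0,0,-0.813,-0.345,0.106,0,0,0,-0.813,-0.345,0.106,0,0,0,-0.813,-0.345,0.106,0,0,0,-0.813,-0.345,0.106,0,0,0,-0.813,-0.345,0.106,0,0,0,-0.813,-0.345,0.106,0,0,0,-0.813,-0.345,0.106,0,0,0,-0.813,-0.345,0.106,0.05,0,0,-0.813,-0.345,0.106,0.1,0,0,-0.813,-0.345,0.106,0.112,0,0,-0.813,-0.345,0.106,0.112,0,0,-0.813,-0.345,0.106,0.112,0,0,-0.813]

```text
clock: 14.6
eef_pos: [0.3961, 0.3755, 0.1719]
tool_rot: [-3.14, -0.003, -0.072]
force: [0.6, 0.8, 0.5]
gripper_width: 0.0556
```

Run:
```python
from h import *
s=manip.observe();print(s['clock'],s['eef_pos'],s['tool_rot'],s['joint_pos'])
c=snap('wrist','w11.png')
a=c['img'][100:270,60:320,::-1];cv2.imwrite('pics/w11z.png',cv2.resize(a,None,fx=3,fy=3,interpolation=cv2.INTER_CUBIC))
```

```text
14.6 [0.396068   0.37546046 0.17192053] [-3.14000194e+00 -2.51922634e-03 -7.17908657e-02] [ 1.12815273 -0.10145838 -0.20204978  0.00178091 -1.46780952  0.37067377]
```

View pics/w11z.png

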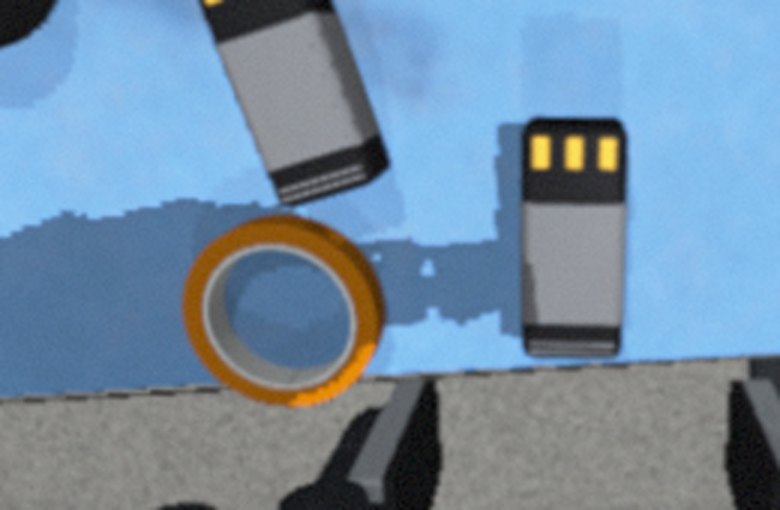

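Run:
```python
from h import *
c=load('w11')
P=atz(c,251.7,139.5,.022);Q=atz(c,250.3,217.5,.03);print((P+Q)/2,np.linalg.norm(P-Q),np.degrees(np.arctan2(*(P-Q)[1::-1])))
# contacts/near-end midline on top face
P=atz(c,(574+.5)/3-.5+60,(153+.5)/3-.5+100,.03);Q=atz(c,(571.5+.5)/3-.5+60,(338.5)/3-.5+100,.03);print(np.degrees(np.arctan2(*(P-Q)[1::-1])))
L=atz(c,234.5,177,.03);R=atz(c,268.3,177,.03);print((L+R)/2,np.linalg.norm(L-R))
def block(p,yaw,c):
    for zz in (0,.03):
        print([np.round(proj(c,[p[0]+np.cos(yaw)*i*.042-np.sin(yaw)*j*.018,p[1]+np.sin(yaw)*i*.042+np.cos(yaw)*j*.018,zz]),0).tolist() for i,j in [(1,1),(1,-1),(-1,-1),(-1,1)]])
block([.3955,.3765],np.radians(-5),c)
print(go([.3965,.3765,.031],down(np.radians(-4.5))))
```

```text
[0.39780203 0.37858982 0.026     ] 0.08224578152053567 -5.1684326314041105
-4.992591111735595
[0.40161042 0.37782752 0.03      ] 0.03450965497857308
[[237.0, 138.0], [270.0, 138.0], [268.0, 210.0], [237.0, 210.0]]
[[235.0, 141.0], [272.0, 142.0], [269.0, 221.0], [236.0, 220.0]]
[-0.0001, -0.0004, 0.1768, -0.0014, -0.0014, 0.0037]
```

Call:
step_arm:
  motion: [0.001,-0.0025,0.1,0,0,0.006,0.001,-0.0025,0.14,-0.001,-0.001,0.006,0.001,-0.0025,0.165,-0.001,-0.001,0.006,0.001,-0.0025,0.175,-0.001,-0.001,0.006,0.001,-0.0025,0.177,-0.001,-0.001,0.006,0.001,-0.0025,0.177,-0.001,-0.001,0.006,0.001,-0.0025,0.177,-0.001,-0.001,0.006]

```text
clock: 15.35
eef_pos: [0.3984, 0.3795, 0.0336]
tool_rot: [-3.137, -0.003, -0.083]
force: [0.2, -1.1, 0.2]
gripper_width: 0.0552
```

Call:
step_arm:
  motion: [0,0,0,0,0,0,0,0,0,0,0,0,0,0,0,0,0,0,0,0,0,0,0,0,0,0,0,0,0,0,0,0,0,0,0,0,0,0,0,0,0,0]
  grip: -1
  grip_force: 60

```text
clock: 16.05
eef_pos: [0.3992, 0.3805, 0.0361]
tool_rot: [-3.134, -0.005, -0.083]
force: [-1.5, -0.4, 6.0]
gripper_width: 0.0347
```

Run:
```python
from h import *
s=manip.observe();print(s['clock'],s['eef_pos'],s['tool_rot'],s['force'],s['gripper_width'])
b=[0.4218855,-0.09074464,-1.69566538]
p=boxpt(b,(-.062,0,.30));p[1]+=.12;print(p,go(p,down(b[2])))
```

```text
16.05 [0.39923187 0.38053959 0.03607698] [-3.13425997 -0.00526928 -0.08269128] [-1.54138461 -0.3554403   6.03125216] 0.03469049309935087
[0.42960728 0.09077263 0.3       ] [0.0695, 0.3554, -0.3322, -0.005, 0.0009, 0.8065]
```

Call:
step_arm:
  motion: [0,0,-0.1,0,0,0,0,0,-0.15,0,0,0,0,0,-0.22,0,0,0,0,0,-0.28,0,0,0,0,0,-0.333,0,0,0,0,0,-0.333,-0.005,0,0,0,0,-0.333,-0.005,0,0,0.07,0.355,-0.333,-0.005,0.001,0.807,0.07,0.355,-0.333,-0.005,0.001,0.807,0.07,0.355,-0.333,-0.005,0.001,0.807,0.07,0.355,-0.333,-0.005,0.001,0.807,0.07,0.355,-0.333,-0.005,0.001,0.807,0.07,0.355,-0.333,-0.005,0.001,0.807,0.07,0.355,-0.333,-0.005,0.001,0.807,0.07,0.355,-0.333,-0.005,0.001,0.807,0.07,0.355,-0.333,-0.005,0.001,0.807,0.07,0.355,-0.333,-0.005,0.001,0.807,0.07,0.355,-0.333,-0.005,0.001,0.807,0.07,0.355,-0.333,-0.005,0.001,0.807,0.07,0.355,-0.333,-0.005,0.001,0.807]

```text
clock: 18.05
eef_pos: [0.4298, 0.0911, 0.2997]
tool_rot: [3.14, -0.001, -1.694]
force: [-1.1, -1.1, -2.0]
gripper_width: 0.0347
```

Call:
step_arm:
  motion: [0,0,0,0,0,0,0,0,0,0,0,0,0,0,0,0,0,0]

```text
clock: 18.35
eef_pos: [0.4297, 0.0911, 0.2995]
tool_rot: [3.14, -0.001, -1.693]
force: [-0.2, 0.7, -1.3]
gripper_width: 0.0342
```

Run:
```python
from h import *
s=manip.observe();print(s['clock'],s['eef_pos'],s['tool_rot'],s['force'],s['gripper_width'])
b=[0.4218855,-0.09074464,-1.69566538]
for z in (.246,.2115):
  p=boxpt(b,(-.062,0,z));print(go(p,down(b[2])))
snap('wrist','w12.png')
```

```text
18.35 [0.42973602 0.09109085 0.2995335 ] [ 3.14010914e+00 -8.94545284e-04 -1.69260818e+00] [-0.23857753  0.7443119  -1.34080226] 0.034236009041685424
[0.1492, -0.0182, 0.067, 0.0007, -0.0004, 0.0015]
[0.1492, -0.0183, 0.1101, 0.0007, -0.0004, 0.0015]
```

View pics/w12.png

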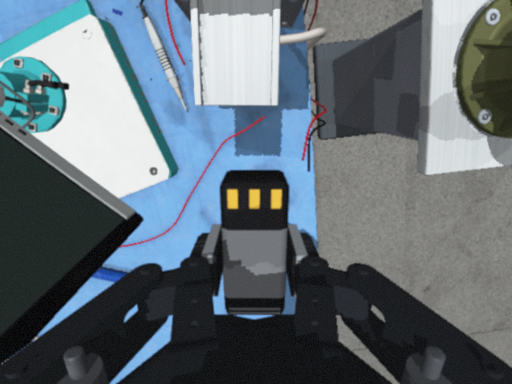

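Same as before: the pack is held centred and straight.

Call:
step_arm:
  motion: [0.05,-0.01,0.03,0,0,0,0.1,-0.018,0.05,0,0,0.001,0.13,-0.018,0.067,0,0,0.001,0.149,-0.018,0.067,0,0,0.001,0.149,-0.018,0.067,0,0,0.001,0.149,-0.018,0.067,0,0,0.001,0.149,-0.018,0.08,0,0,0.001,0.149,-0.018,0.09,0,0,0.001,0.149,-0.018,0.1,0,0,0.001,0.149,-0.018,0.106,0,0,0.001,0.149,-0.018,0.11,0,0,0.001,0.149,-0.018,0.111,0,0,0.001,0.149,-0.018,0.111,0,0,0.001]

```text
clock: 19.7
eef_pos: [0.4295, -0.029, 0.2112]
tool_rot: [3.141, -0.001, -1.695]
force: [-0.7, -0.5, -0.9]
gripper_width: 0.0347
```

Run:
```python
from h import *
s=manip.observe();print(s['clock'],s['eef_pos'],s['tool_rot'],s['force'],s['gripper_width'])
snap('wrist','w13.png')
```

```text
19.7 [ 0.42953034 -0.02901887  0.21123485] [ 3.14085389e+00 -6.90500716e-04 -1.69484805e+00] [-0.67252712 -0.46992673 -0.87965962] 0.034685745802420065
```

View pics/w13.png

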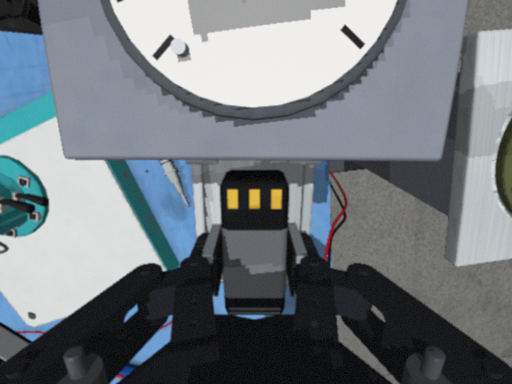

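Call:
step_arm:
  motion: [0,0,0.001,0,0,0,0,0,0.001,0,0,0,0,0,0.001,0,0,0,0,0,0.001,0,0,0,0,0,0.001,0,0,0]
  grip: 0.25

```text
clock: 20.25
eef_pos: [0.4296, -0.029, 0.2105]
tool_rot: [3.141, -0.001, -1.695]
force: [-0.1, 0.2, 0.1]
gripper_width: 0.053
```

Call:
step_arm:
  motion: [0,0,-0.02,0,0,0,0,0,-0.05,0,0,0,0,0,-0.09,0,0,0,0,0,-0.1,0,0,0,0,0,-0.1,0,0,0]

```text
clock: 20.75
eef_pos: [0.4301, -0.0289, 0.2918]
tool_rot: [-3.14, 0.0, -1.695]
force: [-0.4, 0.3, -0.9]
gripper_width: 0.0538
```

Call:
step_arm:
  motion: [-0.05,0,0,0,0,0,-0.0925,0,0,0,0,0,-0.0925,0,0,0,0,0,-0.0925,0,0,0,0,0,-0.0925,0,0.04,0,0,0,-0.0925,0,0.08,0,0,0,-0.0925,0,0.1,0,0,0,-0.0925,0,0.1,0,0,0,-0.0925,0,0.1,0,0,0]
  grip: -1

```text
clock: 21.65
eef_pos: [0.4395, 0.0438, 0.2124]
tool_rot: [-3.139, 0.0, -1.696]
force: [0.1, -0.2, 0.3]
gripper_width: -0.0001
```

Run:
```python
from h import *
s=manip.observe();print(s['clock'],s['eef_pos'],s['tool_rot'],s['force'],s['gripper_width'])
b=[0.4218855,-0.09074464,-1.69566538]
for x in (-.022,):print(go(boxpt(b,(x,0,.211)),down(b[2])))
snap('wrist','w14.png')
```

```text
21.65 [0.43948504 0.04378101 0.21243949] [-3.13924872e+00  3.13979355e-05 -1.69585703e+00] [ 0.09048246 -0.17313595  0.31413092] -9.710862346001897e-05
[0.1421, 0.0009, 0.0018, -0.0012, 0.0, -0.0001]
```

View pics/w14.png

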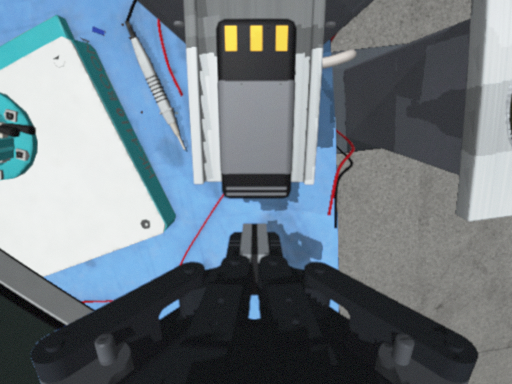

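Call:
step_arm:
  motion: [0.015,0,0.001,0,0,0,0.03,0,0.001,0,0,0,0.045,0,0.001,0,0,0,0.06,0,0.001,0,0,0,0.075,0,0.001,0,0,0,0.09,0,0.001,0,0,0,0.105,0,0.001,0,0,0,0.115,0,0.001,0,0,0,0.125,0,0.001,0,0,0,0.134,0,0.001,0,0,0,0.143,0,0.001,0,0,0,0.143,0,0.001,0,0,0,0.143,0,0.001,0,0,0]

```text
clock: 23.0
eef_pos: [0.4253, -0.0697, 0.2119]
tool_rot: [-3.139, 0.0, -1.696]
force: [-0.4, 0.3, -0.0]
gripper_width: -0.0001
```

Call:
step_arm:
  motion: [-0.06,0,0,0,0,0,-0.12,0,0,0,0,0,-0.17,0,-0.02,0,0,0,-0.2,0,-0.06,0,0,0,-0.2,0,-0.06,0,0,0]
  grip: 0.3

```text
clock: 23.5
eef_pos: [0.4463, 0.0918, 0.2636]
tool_rot: [-3.135, 0.002, -1.693]
force: [0.0, -0.9, 1.1]
gripper_width: 0.0557
```

Run:
```python
from h import *
s=manip.observe();print(s['clock'],s['eef_pos'],s['force'])
c=snap('scene','s15.png');w=snap('wrist','w15.png')
a=c['img'][120:310,130:340,::-1]; a=cv2.resize(a,(560,507),interpolation=cv2.INTER_CUBIC); 
w=cv2.resize(w['img'][:190,150:370,::-1],(220,190)); z=np.zeros((507,220,3),np.uint8);z[:190]=w
cv2.imwrite('pics/s15z.png',np.hstack([a,z]))
print(go([0.44,0.45,0.26],down(np.radians(15))))
print(go([0.44,0.45,0.17],down(np.radians(15))))
```

```text
23.5 [0.44632957 0.09176554 0.26358311] [ 0.04345917 -0.93077755  1.0816784 ]
[-0.4458, 0.062, 0.0003, -0.0012, -0.0011, -0.9781]
[-0.4457, 0.0623, 0.1128, -0.0012, -0.0011, -0.9781]
```

View pics/s15z.png

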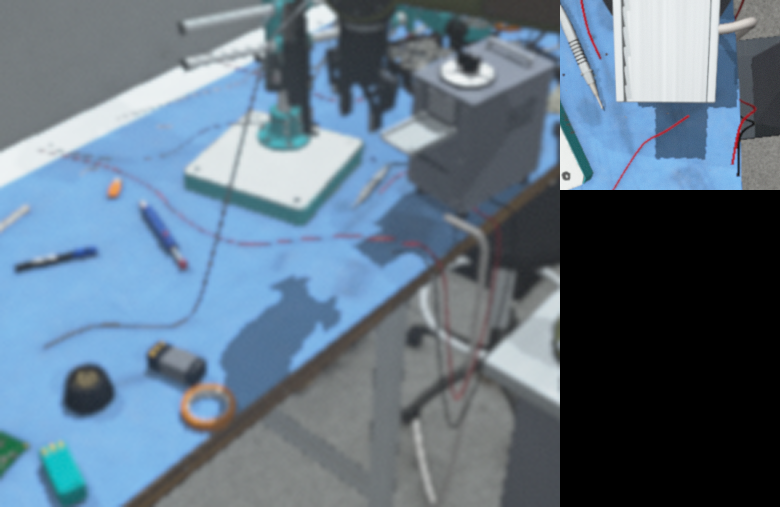

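Call:
step_arm:
  motion: [-0.446,0.062,0,0,0,-0.978,-0.446,0.062,0,0,0,-0.978,-0.446,0.062,0,0,0,-0.978,-0.446,0.062,0,0,0,-0.978,-0.446,0.062,0,0,0,-0.978,-0.446,0.062,0,0,0,-0.978,-0.446,0.062,0,0,0,-0.978,-0.446,0.062,0,0,0,-0.978,-0.446,0.062,0,0,0,-0.978,-0.446,0.062,0,0,0,-0.978,-0.446,0.062,0,0,0,-0.978,-0.446,0.062,0,0,0,-0.978,-0.446,0.062,0,0,0,-0.978,-0.446,0.062,0,0,0,-0.978,-0.446,0.062,0.05,0,0,-0.978,-0.446,0.062,0.1,0,0,-0.978,-0.446,0.062,0.113,0,0,-0.978,-0.446,0.062,0.113,-0.001,-0.001,-0.978,-0.446,0.062,0.113,-0.001,-0.001,-0.978]

```text
clock: 25.5
eef_pos: [0.4411, 0.4504, 0.172]
tool_rot: [-3.141, -0.003, 0.26]
force: [-0.0, -0.8, 0.8]
gripper_width: 0.0556
```

Run:
```python
from h import *
s=manip.observe();print(s['clock'],s['eef_pos'],s['tool_rot'],s['joint_pos'])
c=snap('wrist','w16.png')
a=c['img'][50:250,130:390,::-1];cv2.imwrite('pics/w16z.png',cv2.resize(a,None,fx=3,fy=3,interpolation=cv2.INTER_CUBIC))
```

```text
25.5 [0.44110183 0.45044295 0.17203271] [-3.14074956e+00 -2.70527010e-03  2.60195659e-01] [ 1.11364157  0.12371288  0.02525133  0.0014919  -1.46992116  0.7172031 ]
```

View pics/w16z.png

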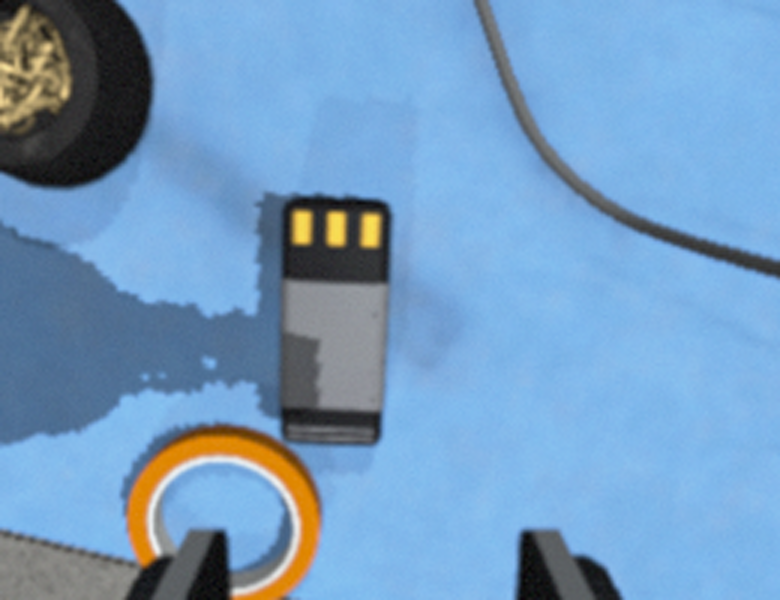

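Run:
```python
from h import *
c=load('w16');w2=load('w2')
f=lambda u,v:((u+.5)/3-.5+130,(v+.5)/3-.5+50)
P=atz(c,*f(336,200),.022);Q=atz(c,*f(331,440),.028);print((P+Q)/2,np.linalg.norm(P-Q))
P=atz(c,*f(336,229),.03);Q=atz(c,*f(332,420),.03);yaw=np.arctan2(*(P-Q)[1::-1]);print(np.degrees(yaw))
L=atz(c,*f(283,310),.03);R=atz(c,*f(388,310),.03);print((L+R)/2,np.linalg.norm(L-R))
for p in [(500,60),(560,180),(780,268)]:print('cable z0',atz(c,*f(*p),0.0),'z.1',atz(c,*f(*p),0.1))
def block(p,yaw,c):
    for zz in (0,.03):
        print([np.round(np.array(proj(c,[p[0]+np.cos(yaw)*i*.042-np.sin(yaw)*j*.018,p[1]+np.sin(yaw)*i*.042+np.cos(yaw)*j*.018,zz]))*3-[389,149],0).tolist() for i,j in [(1,1),(1,-1),(-1,-1),(-1,1)]])
block([.458,.460],np.radians(13.9),c)
p=np.array([.459,.460])-.012*np.array([np.cos(yaw),np.sin(yaw)]);print(p,go([*p,.031],down(yaw)))
```

```text
[0.46126395 0.46985018 0.025     ] 0.08166694311395487
13.021198775120096
[0.46685606 0.47029567 0.03      ] 0.034848064829782054
cable z0 [0.55974787 0.43740281 0.        ] z.1 [0.54375996 0.44831464 0.1       ]
cable z0 [0.52736958 0.4049898  0.        ] z.1 [0.5224262 0.426958  0.1      ]
cable z0 [0.51959509 0.31623088 0.        ] z.1 [0.51730366 0.36847555 0.1       ]
[[312.0, 210.0], [412.0, 212.0], [405.0, 435.0], [312.0, 433.0]]
[[305.0, 214.0], [417.0, 216.0], [408.0, 462.0], [306.0, 460.0]]
[0.44730856 0.45729626] [0.0089, -0.0056, 0.1771, -0.001, -0.0018, 0.0166]
```

Run:
```python
from h import *
print(go([.4523,.4672,.031],down(np.radians(13.3))))
```

```text
[0.0181, -0.0159, 0.1772, -0.001, -0.0018, 0.0142]
```

Call:
step_arm:
  motion: [0.018,-0.016,0.05,0,0,0.014,0.018,-0.016,0.1,0,0,0.014,0.018,-0.016,0.14,-0.001,-0.002,0.014,0.018,-0.016,0.165,-0.001,-0.002,0.014,0.018,-0.016,0.175,-0.001,-0.002,0.014,0.018,-0.016,0.177,-0.001,-0.002,0.014,0.018,-0.016,0.177,-0.001,-0.002,0.014,0.018,-0.016,0.177,-0.001,-0.002,0.014]

```text
clock: 26.35
eef_pos: [0.4529, 0.4682, 0.0335]
tool_rot: [-3.139, -0.002, 0.233]
force: [0.1, -0.2, 0.7]
gripper_width: 0.0556
```

Run:
```python
from h import *
s=manip.observe();print(s['clock'],s['eef_pos'],s['tool_rot'],s['force'],s['gripper_width'])
snap('wrist','w17.png')
```

```text
26.35 [0.45287667 0.46824916 0.03348544] [-3.13937295e+00 -2.10811042e-03  2.32646695e-01] [ 0.13056965 -0.1506155   0.73504267] 0.05562893549305897
```

View pics/w17.png

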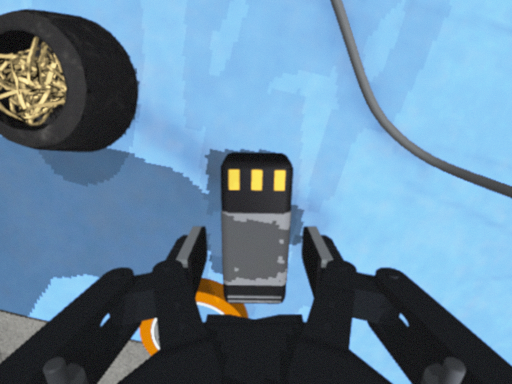

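The pack is centred between the jaws and the tape is clear. I'll grip it.

Call:
step_arm:
  motion: [0,0,0,0,0,0,0,0,0,0,0,0,0,0,0,0,0,0,0,0,0,0,0,0,0,0,0,0,0,0,0,0,0,0,0,0,0,0,0,0,0,0]
  grip: -1
  grip_force: 60

```text
clock: 27.1
eef_pos: [0.4533, 0.4688, 0.0349]
tool_rot: [-3.138, -0.004, 0.233]
force: [-1.5, 0.4, 6.3]
gripper_width: 0.0344
```

Run:
```python
from h import *
s=manip.observe();print(s['clock'],s['eef_pos'],s['tool_rot'],s['force'],s['gripper_width'])
b=[0.4218855,-0.09074464,-1.69566538]
p=boxpt(b,(-.062,0,.30));p[1]+=.12;print(p,go(p,down(b[2])))
```

```text
27.1 [0.45326128 0.46881577 0.03490094] [-3.13822434 -0.00378197  0.23295481] [-1.52458263  0.37446229  6.28670935] 0.03436396546243296
[0.42960728 0.09077263 0.3       ] [-0.1366, 0.4518, -0.3334, -0.003, 0.0004, 0.9643]
```

Call:
step_arm:
  motion: [0,0,-0.08,0,0,0,-0.02,0,-0.13,0,0,0,-0.05,0,-0.19,0,0,0,-0.05,0,-0.25,0,0,0,-0.05,0,-0.3,0,0,0,-0.05,0,-0.333,-0.003,0,0,-0.137,0.452,-0.333,-0.003,0,0.964,-0.137,0.452,-0.333,-0.003,0,0.964,-0.137,0.452,-0.333,-0.003,0,0.964,-0.137,0.452,-0.333,-0.003,0,0.964,-0.137,0.452,-0.333,-0.003,0,0.964,-0.137,0.452,-0.333,-0.003,0,0.964,-0.137,0.452,-0.333,-0.003,0,0.964,-0.137,0.452,-0.333,-0.003,0,0.964,-0.137,0.452,-0.333,-0.003,0,0.964,-0.137,0.452,-0.333,-0.003,0,0.964,-0.137,0.452,-0.333,-0.003,0,0.964,-0.137,0.452,-0.333,-0.003,0,0.964,-0.137,0.452,-0.333,-0.003,0,0.964,-0.137,0.452,-0.333,-0.003,0,0.964]

```text
clock: 29.1
eef_pos: [0.4291, 0.0906, 0.2992]
tool_rot: [3.14, 0.0, -1.696]
force: [1.0, -1.1, -2.9]
gripper_width: 0.0344
```

Call:
step_arm:
  motion: [0,0,0,0,0,0,0,0,0,0,0,0,0,0,0,0,0,0]

```text
clock: 29.4
eef_pos: [0.4291, 0.0906, 0.2991]
tool_rot: [3.14, 0.0, -1.695]
force: [0.2, 0.3, -2.0]
gripper_width: 0.0344
```

Run:
```python
from h import *
s=manip.observe();print(s['clock'],s['eef_pos'],s['tool_rot'],s['force'],s['gripper_width'])
b=[0.4218855,-0.09074464,-1.69566538]
for z in (.246,.211):
  p=boxpt(b,(-.072,0,z));print(go(p,down(b[2])))
snap('wrist','w18.png')
```

```text
29.4 [0.42906166 0.09060635 0.29908143] [ 3.14008502e+00  1.43913548e-04 -1.69453797e+00] [ 0.19500817  0.32732339 -2.03716898] 0.03440642540523864
[0.1361, -0.0193, 0.0663, 0.0008, 0.0001, 0.0006]
[0.1361, -0.0193, 0.1101, 0.0008, 0.0001, 0.0006]
```

View pics/w18.png

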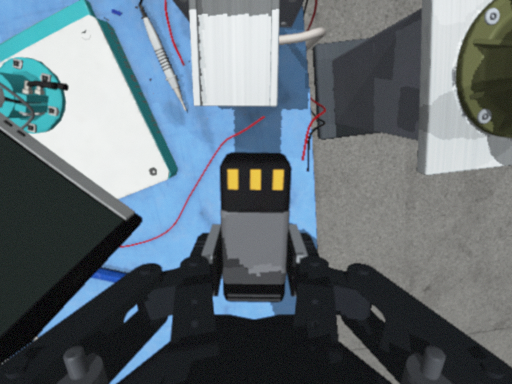

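Call:
step_arm:
  motion: [0.05,-0.01,0.03,0,0,0,0.09,-0.019,0.05,0,0,0.001,0.12,-0.019,0.066,0,0,0.001,0.136,-0.019,0.066,0,0,0.001,0.136,-0.019,0.066,0,0,0.001,0.136,-0.019,0.066,0,0,0.001,0.136,-0.019,0.08,0,0,0.001,0.136,-0.019,0.09,0,0,0.001,0.136,-0.019,0.1,0,0,0.001,0.136,-0.019,0.106,0,0,0.001,0.136,-0.019,0.11,0,0,0.001,0.136,-0.019,0.111,0,0,0.001,0.136,-0.019,0.111,0,0,0.001]

```text
clock: 30.75
eef_pos: [0.4306, -0.0192, 0.2104]
tool_rot: [3.14, 0.0, -1.697]
force: [-0.5, 0.4, -1.4]
gripper_width: 0.0345
```

Run:
```python
from h import *
s=manip.observe();print(s['clock'],s['eef_pos'],s['tool_rot'],s['force'],s['gripper_width'])
snap('wrist','w19.png')
```

```text
30.75 [ 0.43063596 -0.01921429  0.21043296] [ 3.14043431e+00  2.00027827e-04 -1.69689151e+00] [-0.46255612  0.40541501 -1.38075607] 0.034498971809136345
```

View pics/w19.png

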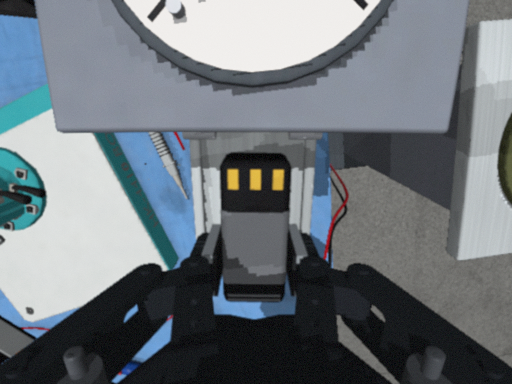

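Call:
step_arm:
  motion: [0,0,0.001,0,0,0,0,0,0.001,0,0,0,0,0,0.001,0,0,0,0,0,0.001,0,0,0,0,0,0.001,0,0,0]
  grip: 0.25

```text
clock: 31.3
eef_pos: [0.4307, -0.0192, 0.2099]
tool_rot: [3.141, 0.0, -1.697]
force: [-0.2, 1.0, 0.6]
gripper_width: 0.0533
```

Call:
step_arm:
  motion: [0,0,-0.02,0,0,0,0,0,-0.05,0,0,0,0,0,-0.09,0,0,0,0,0,-0.1,0,0,0,0,0,-0.1,0,0,0]

```text
clock: 31.8
eef_pos: [0.4312, -0.0192, 0.2913]
tool_rot: [-3.14, 0.001, -1.697]
force: [-0.3, 0.4, -0.7]
gripper_width: 0.0533
```

Call:
step_arm:
  motion: [-0.05,0,0,0,0,0,-0.088,0,0,0,0,0,-0.088,0,0,0,0,0,-0.088,0,0,0,0,0,-0.088,0,0.04,0,0,0,-0.088,0,0.08,0,0,0,-0.088,0,0.1,0,0,0,-0.088,0,0.1,0,0,0,-0.088,0,0.1,0,0,0]
  grip: -1

```text
clock: 32.7
eef_pos: [0.4403, 0.05, 0.2119]
tool_rot: [-3.139, 0.001, -1.698]
force: [-0.5, -0.4, 0.7]
gripper_width: 0.0004
```

Run:
```python
from h import *
s=manip.observe();print(s['clock'],s['eef_pos'],s['tool_rot'],s['force'],s['gripper_width'])
b=[0.4218855,-0.09074464,-1.69566538]
for x in (-.022,):print(go(boxpt(b,(x,0,.211)),down(b[2])))
snap('wrist','w20.png')
```

```text
32.7 [0.44030275 0.05004388 0.21191838] [-3.13944265e+00  1.05601159e-03 -1.69782629e+00] [-0.52372353 -0.39214991  0.69388388] 0.00038779291053560273
[0.15, 0.0006, 0.001, -0.0011, 0.0005, -0.0011]
```

View pics/w20.png

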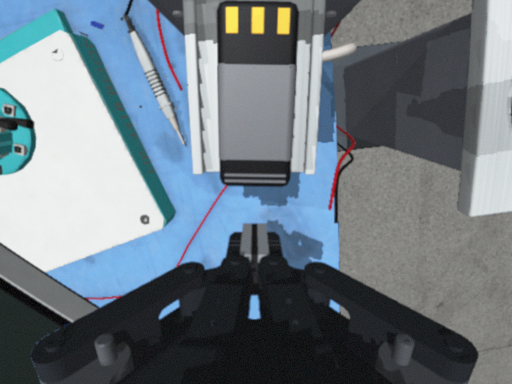

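Call:
step_arm:
  motion: [0.015,0,0.001,0,0,0,0.03,0,0.001,0,0,0,0.045,0,0.001,0,0,0,0.06,0,0.001,0,0,0,0.075,0,0.001,0,0,0,0.09,0,0.001,0,0,0,0.105,0,0.001,0,0,0,0.115,0,0.001,0,0,0,0.125,0,0.001,0,0,0,0.134,0,0.001,0,0,0,0.143,0,0.001,0,0,0,0.151,0,0.001,0,0,0,0.151,0,0.001,0,0,0,0.151,0,0.001,0,0,0]

```text
clock: 34.15
eef_pos: [0.4252, -0.0698, 0.2113]
tool_rot: [-3.139, 0.001, -1.698]
force: [-0.0, -1.2, 0.5]
gripper_width: 0.0
```

Call:
step_arm:
  motion: [-0.06,0,0,0,0,0,-0.12,0,0,0,0,0,-0.17,0,-0.05,0,0,0,-0.18,0,-0.12,0,0,0,-0.18,0,-0.18,0,0,0,-0.18,0,-0.22,0,0,0,-0.18,0,-0.22,0,0,0]
  grip: 0.3

```text
clock: 34.85
eef_pos: [0.4438, 0.0729, 0.3937]
tool_rot: [-3.131, 0.005, -1.698]
force: [-0.9, -0.1, 0.1]
gripper_width: 0.0557
```

Run:
```python
from h import *
s=manip.observe();print(s['clock'],s['eef_pos'],s['force'])
c=snap('scene','s21.png');w=snap('wrist','w21.png')
a=c['img'][110:310,130:340,::-1]; cv2.imwrite('pics/s21z.png',cv2.resize(a,None,fx=2.9,fy=2.9,interpolation=cv2.INTER_CUBIC))
```

```text
34.85 [0.44379188 0.07293488 0.39374599] [-0.9457375  -0.1150858   0.08378306]
```

View pics/s21z.png

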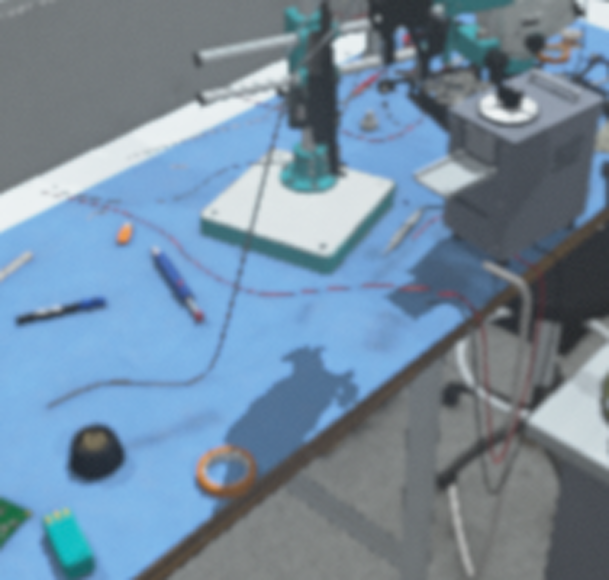

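View pics/w21.png

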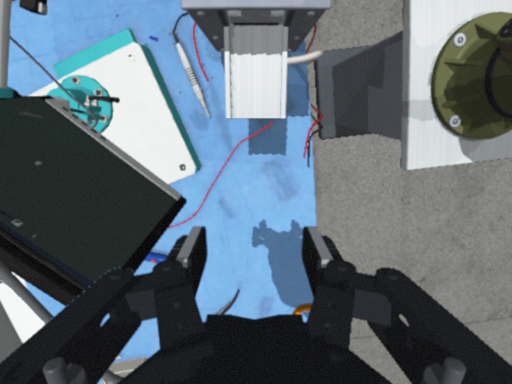

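All three packs are in, the sill is empty and the flap looks shut. Now the knob: I'll hover over the axis with the tool at the bar's yaw.

Run:
```python
from h import *
b=[0.4218855,-0.09074464,-1.69566538]
c=load('w9');k=boxpt(b,(.055,0,.269));print('knob',k)
P=atz(c,366,78,.2815);Q=atz(c,150,122,.2815);print(P,Q,(P+Q)/2,np.linalg.norm(P-Q),np.degrees(np.arctan2(*(P-Q)[1::-1])))
print('pin',atz(c,190,188,.255),'dial ctr px pred',proj(c,boxpt(b,(.055,0,.249))))
th=np.arctan2(*(P-Q)[1::-1])
k[2]=.40
print(go(k,down(th)))
```

```text
knob [ 0.41503554 -0.14531641  0.269     ]
[ 0.39478406 -0.14568621  0.2815    ] [ 0.43501838 -0.14291637  0.2815    ] [ 0.41490122 -0.14430129  0.2815    ] 0.04032954486776277 -176.06181415772048
pin [ 0.43769043 -0.12195518  0.255     ] dial ctr px pred (np.float64(254.2975923707829), np.float64(98.69951024693711))
[0.2756, 0.0002, -0.0157, -0.0005, 0.0021, 0.6876]
```

Call:
step_arm:
  motion: [0,0,-0.016,0,0,0.1,0.05,0,-0.016,0,0,0.2,0.1,0,-0.016,0,0,0.3,0.15,0,-0.016,0,0,0.4,0.2,0,-0.016,0,0.002,0.5,0.25,0,-0.016,0,0.002,0.6,0.276,0,-0.016,0,0.002,0.688,0.276,0,-0.016,0,0.002,0.688,0.276,0,-0.016,0,0.002,0.688,0.276,0,-0.016,0,0.002,0.688,0.276,0,-0.016,0,0.002,0.688]
  grip: 0

```text
clock: 36.05
eef_pos: [0.4151, -0.1455, 0.3992]
tool_rot: [-3.141, -0.001, -3.071]
force: [0.0, -0.3, -0.0]
gripper_width: 0.0427
```

Run:
```python
from h import *
s=manip.observe();print(s['clock'],s['eef_pos'],s['tool_rot'],s['joint_pos'],s['gripper_width'])
c=snap('wrist','w22.png')
```

```text
36.05 [ 0.41506629 -0.14549105  0.39922621] [-3.14120479e+00 -9.60201900e-04 -3.07055361e+00] [ 1.26281608e-01 -3.15037125e-01  3.64452295e-02  3.56151373e-04
 -1.92325881e+00 -1.62591592e+00] 0.04269516979096164
```

View pics/w22.png

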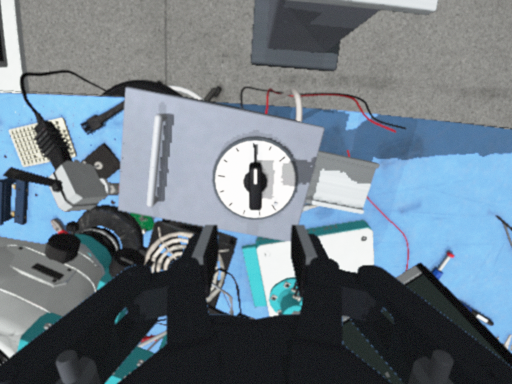

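Run:
```python
from h import *
b=[0.4218855,-0.09074464,-1.69566538]
c=load('w22');a=c['img'][130:230,205:305,::-1];cv2.imwrite('pics/w22z.png',cv2.resize(a,None,fx=5,fy=5,interpolation=cv2.INTER_CUBIC))
g=np.array(proj(c,boxpt(b,(.055,0,.249))));print('dial pred',(g-[205,130])*5)
k=[.41503,-.14532,.2815]
th=np.radians(-176.06)
for s in(.022,-.022):print((np.array(proj(c,[k[0]+s*np.cos(th),k[1]+s*np.sin(th),.2815]))-[205,130])*5)
```

```text
dial pred [245.86534476 249.40040093]
[246.38126615 180.72789735]
[245.48119181 404.23343404]
```

View pics/w22z.png

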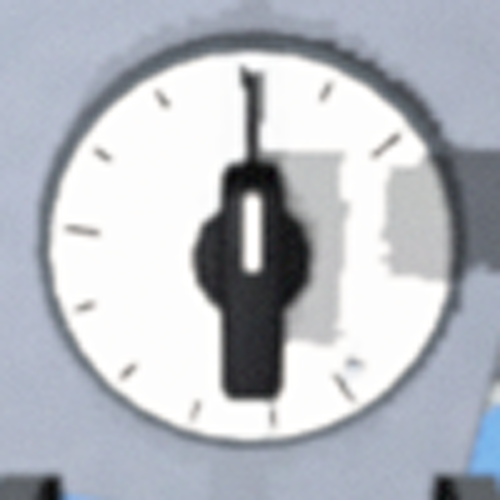

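Run:
```python
from h import *
print(go([.4143,-.1446,.279],down(np.radians(-176.2))))
```

```text
[0.0009, 0.0012, 0.1506, -0.0002, -0.0002, 0.0027]
```

Call:
step_arm:
  motion: [0.001,0.001,0.05,0,0,0.002,0.001,0.001,0.09,0,0,0.002,0.001,0.001,0.12,0,0,0.002,0.001,0.001,0.14,0,0,0.002,0.001,0.001,0.15,0,0,0.002,0.001,0.001,0.15,0,0,0.002,0.001,0.001,0.15,0,0,0.002]

```text
clock: 36.8
eef_pos: [0.4144, -0.1448, 0.2804]
tool_rot: [-3.141, 0.001, -3.073]
force: [-0.6, 0.3, -0.6]
gripper_width: 0.0426
```

Call:
step_arm:
  motion: [0,0,0,0,0,0,0,0,0,0,0,0,0,0,0,0,0,0,0,0,0,0,0,0,0,0,0,0,0,0,0,0,0,0,0,0]
  grip: -1
  grip_force: 30

```text
clock: 37.4
eef_pos: [0.4147, -0.1447, 0.2814]
tool_rot: [-3.141, 0.002, -3.073]
force: [-0.3, 2.8, 4.8]
gripper_width: 0.0125
```

Run:
```python
from h import *
s=manip.observe();print(s['clock'],s['eef_pos'],s['tool_rot'],s['force'],s['wrist_torque'],s['gripper_width'])
snap('wrist','w23.png')
```

```text
37.4 [ 0.41469568 -0.14474244  0.28142884] [-3.14059917e+00  2.42754187e-03 -3.07268148e+00] [-0.29205901  2.7503454   4.78896827] [ 0.86866725  0.23564687 -0.00548864] 0.012535568820739638
```

View pics/w23.png

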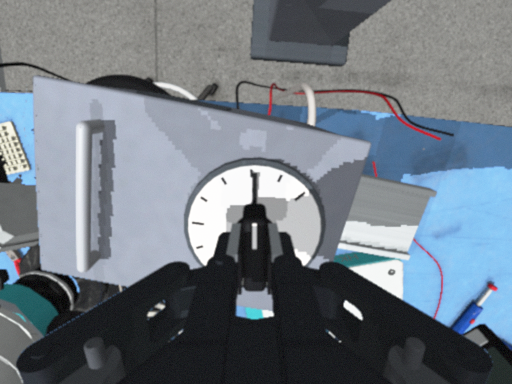

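Call:
step_arm:
  motion: [0,0,0,0,0,-0.05,0,0,0,0,0,-0.1,0,0,0,0,0,-0.15,0,0,0,0,0,-0.2,0,0,0,0,0,-0.25,0,0,0,0,0,-0.3,0,0,0,0,0,-0.35,0,0,0,0,0,-0.4,0,0,0,0,0,-0.45,0,0,0,0,0,-0.5,0,0,0,0,0,-0.5]

```text
clock: 38.55
eef_pos: [0.415, -0.1452, 0.2815]
tool_rot: [-3.138, 0.0, -2.072]
force: [3.0, -3.4, -0.1]
gripper_width: 0.0124
```

Run:
```python
from h import *
s=manip.observe();print(s['clock'],s['eef_pos'],s['tool_rot'],s['force'],s['wrist_torque'],s['gripper_width'])
snap('wrist','w24.png')
```

```text
38.55 [ 0.41501196 -0.14523342  0.28150909] [-3.13777755e+00  6.07841870e-05 -2.07235241e+00] [ 3.03547517 -3.41314895 -0.12907982] [-1.10991782 -0.97423358 -0.019371  ] 0.012385663309736184
```

View pics/w24.png

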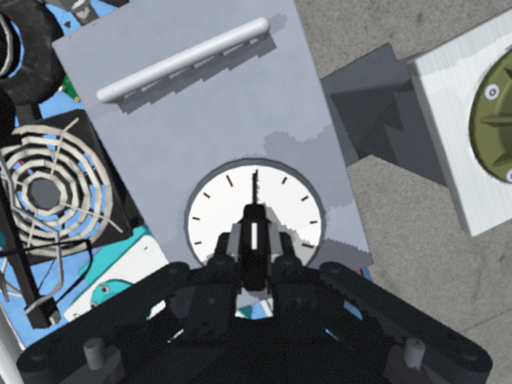

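Call:
step_arm:
  motion: [0,0,0,0,0,-0.05,0,0,0,0,0,-0.1,0,0,0,0,0,-0.15,0,0,0,0,0,-0.2,0,0,0,0,0,-0.25,0,0,0,0,0,-0.3,0,0,0,0,0,-0.35,0,0,0,0,0,-0.4,0,0,0,0,0,-0.45,0,0,0,0,0,-0.5,0,0,0,0,0,-0.55,0,0,0,0,0,-0.6,0,0,0,0,0,-0.65,0,0,0,0,0,-0.7,0,0,0,0,0,-0.75,0,0,0,0,0,-0.8,0,0,0,0,0,-0.85,0,0,0,0,0,-0.9,0,0,0,0,0,-0.95,0,0,0,0,0,-0.95]

```text
clock: 40.6
eef_pos: [0.416, -0.1448, 0.2815]
tool_rot: [-3.142, -0.006, -0.175]
force: [5.7, 0.5, 0.2]
gripper_width: 0.0125
```

Run:
```python
from h import *
s=manip.observe();print(s['clock'],s['eef_pos'],s['tool_rot'],s['force'],s['wrist_torque'],s['gripper_width'])
snap('wrist','w25.png')
```

```text
40.6 [ 0.415984   -0.14476972  0.28147419] [-3.14155671 -0.00577791 -0.17490207] [5.68112109 0.49328846 0.17296144] [-0.02849118 -1.85398417  0.03692973] 0.012513411287933035
```

View pics/w25.png

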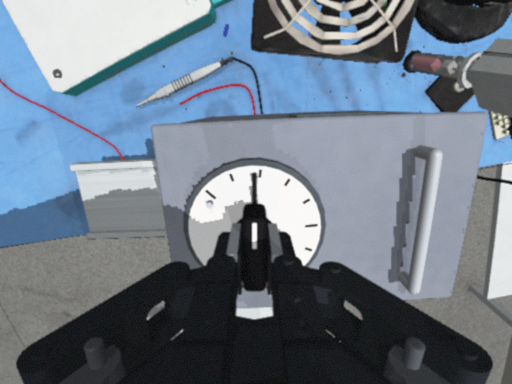

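Call:
step_arm:
  motion: [0.001,0,0,0,0,-0.05,0.001,0,0,0,0,-0.1,0.001,0,0,0,0,-0.15,0.001,0,0,0,0,-0.2,0.001,0,0,0,0,-0.25,0.001,0,0,0,0,-0.3,0.001,0,0,0,0,-0.34,0.001,0,0,0,0,-0.37,0.001,0,0,0,0,-0.39,0.001,0,0,0,0,-0.39]

```text
clock: 41.65
eef_pos: [0.416, -0.1443, 0.2815]
tool_rot: [3.14, -0.003, 0.602]
force: [-4.0, 4.7, 4.1]
gripper_width: 0.0121
```

Run:
```python
from h import *
s=manip.observe();print(s['clock'],s['eef_pos'],s['tool_rot'],s['force'],s['wrist_torque'],s['gripper_width'])
c=snap('wrist','w26.png')
a=c['img'][130:330,155:355,::-1];cv2.imwrite('pics/w26z.png',cv2.resize(a,None,fx=3,fy=3,interpolation=cv2.INTER_CUBIC))
```

```text
41.65 [ 0.4160333  -0.14430964  0.28145719] [ 3.13974649 -0.00328302  0.60182675] [-3.96520261  4.72044191  4.11645751] [1.38211043 1.39599227 0.01961898] 0.012081927592843588
```

View pics/w26z.png

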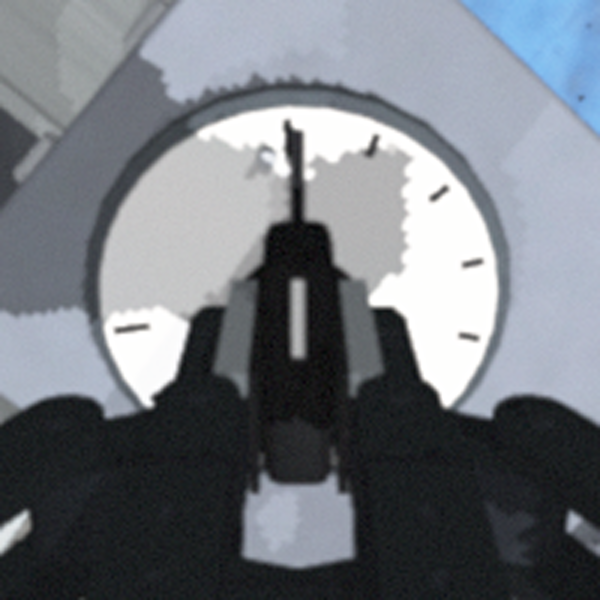

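Call:
step_arm:
  motion: [0,0,0,0,0,-0.015,0,0,0,0,0,-0.03,0,0,0,0,0,-0.04,0,0,0,0,0,-0.04]

```text
clock: 42.1
eef_pos: [0.416, -0.1442, 0.2815]
tool_rot: [3.14, -0.003, 0.68]
force: [-0.0, 1.8, 2.8]
gripper_width: 0.0123
```

Run:
```python
from h import *
s=manip.observe();print(s['clock'],s['eef_pos'],s['tool_rot'],s['force'],s['wrist_torque'],s['gripper_width'])
```

```text
42.1 [ 0.41596242 -0.14422257  0.28145937] [ 3.13978431 -0.00318841  0.68001201] [-0.01916531  1.75720002  2.80914344] [ 0.62974027  0.31653402 -0.54079105] 0.01232173223882411
```

Call:
step_arm:
  motion: [0,0,0,0,0,-0.015,0,0,0,0,0,-0.03,0,0,0,0,0,-0.04,0,0,0,0,0,-0.04]

```text
clock: 42.5
eef_pos: [0.416, -0.1442, 0.2816]
tool_rot: [3.139, -0.003, 0.76]
force: [-1.5, 2.8, 2.9]
gripper_width: 0.0123
```

Run:
```python
from h import *
s=manip.observe();print(s['clock'],s['eef_pos'],s['tool_rot'],s['force'],s['wrist_torque'],s['gripper_width'])
c=snap('wrist','w27.png')
a=c['img'][130:330,155:355,::-1];cv2.imwrite('pics/w27z.png',cv2.resize(a,None,fx=3,fy=3,interpolation=cv2.INTER_CUBIC))
```

```text
42.5 [ 0.41596881 -0.14423606  0.28156402] [ 3.13949506 -0.00333861  0.75969233] [-1.53742897  2.82171688  2.90387136] [ 1.01078828  0.33961961 -1.667215  ] 0.012324444535698684
```

View pics/w27z.png

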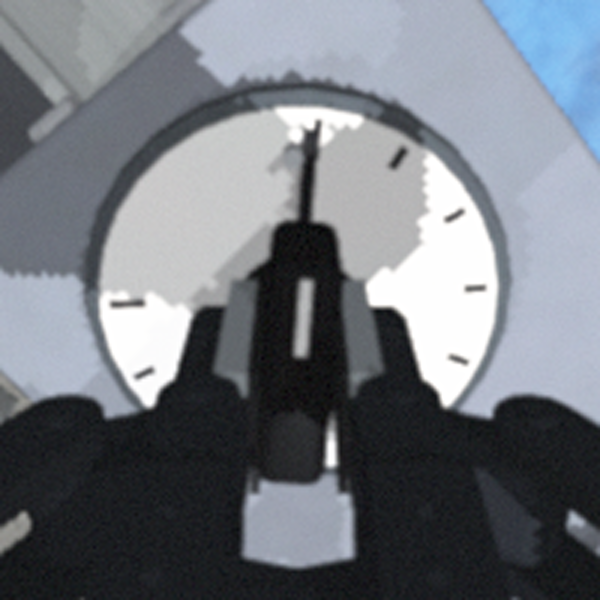

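The stop is reached: torque about the vertical rose from yaw 0.66 on, and the bar now sits skewed in the pads. I'll unwind the surplus and release.

Call:
step_arm:
  motion: [0,0,0,0,0,0.02,0,0,0,0,0,0.04,0,0,0,0,0,0.044,0,0,0,0,0,0.044]

```text
clock: 42.95
eef_pos: [0.416, -0.1442, 0.2815]
tool_rot: [3.14, -0.003, 0.673]
force: [-0.5, 0.8, 1.9]
gripper_width: 0.0122
```

Run:
```python
from h import *
s=manip.observe();print(s['clock'],s['eef_pos'],s['tool_rot'],s['force'],s['wrist_torque'],s['gripper_width'])
```

```text
42.95 [ 0.41597773 -0.14420953  0.28148616] [ 3.13979786 -0.00317909  0.67265639] [-0.47586669  0.83136417  1.92364236] [ 0.44651917  0.26849118 -0.41543919] 0.01218011765752428
```

Call:
step_arm:
  motion: [0,0,0,0,0,0,0,0,0,0,0,0,0,0,0,0,0,0,0,0,0,0,0,0,0,0,0,0,0,0]
  grip: 0

```text
clock: 43.45
eef_pos: [0.416, -0.1443, 0.2814]
tool_rot: [3.14, -0.003, 0.673]
force: [0.2, 0.5, -0.9]
gripper_width: 0.0428
```

Call:
step_arm:
  motion: [0,0,-0.03,0,0,0,0,0,-0.07,0,0,0,0,0,-0.12,0,0,0,0,0,-0.15,0,0,0,0,0,-0.15,0,0,0,0,0,-0.15,0,0,0]

```text
clock: 44.05
eef_pos: [0.4157, -0.1441, 0.4012]
tool_rot: [3.14, -0.004, 0.673]
force: [0.7, 0.7, -0.9]
gripper_width: 0.0429
```

Run:
```python
from h import *
s=manip.observe();print(s['clock'],s['eef_pos'],s['tool_rot'],s['joint_pos'],s['gripper_width'])
c=snap('wrist','w28.png')
a=c['img'][110:240,185:325,::-1];cv2.imwrite('pics/w28z.png',cv2.resize(a,None,fx=4,fy=4,interpolation=cv2.INTER_CUBIC))
```

```text
44.05 [ 0.41573061 -0.14414308  0.40124985] [ 3.14005303 -0.0035823   0.67312934] [ 1.28743855e-01 -3.16163373e-01  3.98282095e-02 -5.73357937e-04
 -1.92292603e+00  2.11498026e+00] 0.042915405056083274
```

View pics/w28z.png

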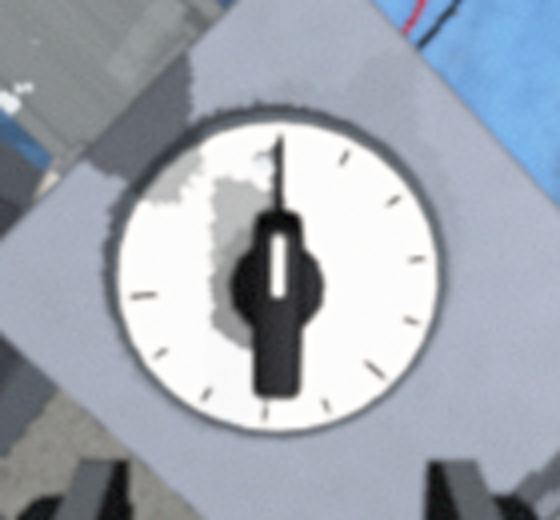

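The pointer rests at the pin. Next I'll look at the flap from the front, and check the bench.

Run:
```python
from h import *
print(go([.42,.14,.36],down(np.radians(80))))
```

```text
[0.2256, -0.2743, 0.0509, 0.0008, -0.001, -0.3616]
```

Call:
step_arm:
  motion: [0.226,-0.274,0,0,0,-0.36,0.226,-0.274,0,0,0,-0.36,0.226,-0.274,0,0,0,-0.36,0.226,-0.274,0,0,0,-0.36,0.226,-0.274,0,0,0,-0.36,0.226,-0.274,0,0,0,-0.36,0.226,-0.274,0.05,0,0,-0.36,0.226,-0.274,0.05,0,0,-0.36,0.226,-0.274,0.05,0,0,-0.36]

```text
clock: 45.0
eef_pos: [0.4202, 0.1394, 0.3604]
tool_rot: [3.14, 0.001, 1.393]
force: [-0.3, -0.9, 1.9]
gripper_width: 0.0428
```

Run:
```python
from h import *
s=manip.observe();print(s['clock'],s['eef_pos'],s['force'])
w=snap('wrist','w29.png');t=snap('top','t29.png')
cv2.imwrite('pics/t29z.png',cv2.resize(t['img'][160:235,90:350,::-1],None,fx=3,fy=3,interpolation=cv2.INTER_CUBIC))
```

```text
45.0 [0.42017013 0.13939136 0.3604388 ] [-0.27862638 -0.94079112  1.85416126]
```

View pics/w29.png

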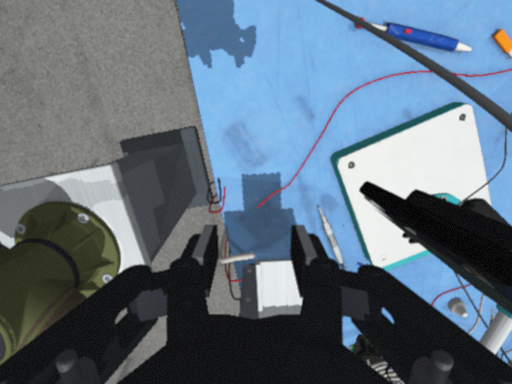

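View pics/t29z.png

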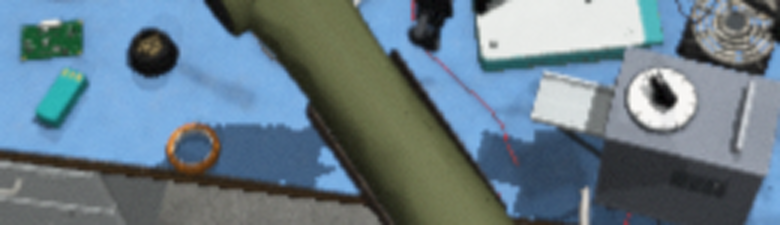

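Run:
```python
from h import *
c=snap('scene','s30.png')
b=[0.4218855,-0.09074464,-1.69566538]
print(np.round([proj(c,boxpt(b,p)) for p in [(0,.03,.175),(0,-.03,.175),(0,-.03,.229),(0,.03,.229)]]))
z=lambda f:cv2.resize(cv2.imread(f)[130:200,260:330],None,fx=5.5,fy=5.5,interpolation=cv2.INTER_CUBIC)
cv2.imwrite('pics/s30z.png',np.hstack([z('pics/scene0.png'),z('pics/s30.png')]))
```

```text
[[290. 163.]
 [300. 168.]
 [301. 158.]
 [291. 152.]]
```

View pics/s30z.png

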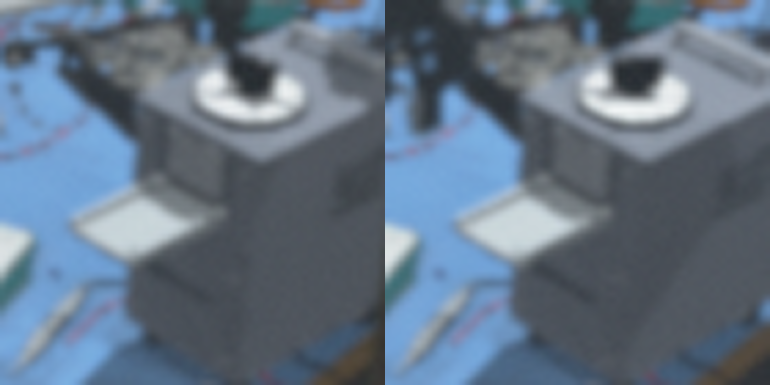

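The flap looks identical to the start, so it is shut. The robot is touching nothing, so I'll hand in.

Run:
```python
from h import *
print(manip.hand_in())
```

```text
the job is handed in; nothing more can be done
None
```

All three worn packs on the bench are now in the quarantine box. I set each one on the sill and pushed it through the flap with closed fingers. After that I turned the knob counter-clockwise about 3.7 rad in one grasp, until the torque rose at the zero stop, then let go. I handed in at about 45 s.

What the last checks showed:
- **Packs and flap:** the sill is empty and no pack is left on the bench. In the scene camera the flap looks the same as at the start, hanging shut. It also looked shut after the last push, before I touched the knob. A closer look with the wrist camera failed because the gripper hid the flap, so this rests on the scene camera alone.
- **Knob:** the wrist camera shows the pointer resting at the pin. The stop was felt at yaw 0.66–0.68 rad, against 0.66 expected from the box pose.
- **Other things:** the tip cleaner, the tape and the turquoise look-alike are where they were. I never picked out the brush in the pictures, so I did not check its position. I kept the arm away from everything except the packs and the box.
- **Disagreement:** the third pack measured about 9 mm from my first estimate. I regrasped from the closer view. I can't say whether it had been knocked or my first estimate was off.

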